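# Nip up the drip tray's drain backnut with an adjustable wrench

## Robot

A 6-joint arm with a two-finger parallel gripper is mounted at the origin on the work surface. World frame = base frame: x ahead of the robot, y to its left, z up, the work surface at z = 0. Lengths are in m, angles in rad, forces in N, time in s.
With the tool pointing down it reaches from about 0.35 to 0.975 m from the base axis. Payload 4.9 kg.
Tool frame: the origin (TCP) lies midway between the tips of the shut fingers; the grasp point (between the pads) lies 19 mm behind it (manip.pinch_z is the x of the grasp point in the tool frame, in m); x points along the fingers, y is the direction in which the jaws open and shut, and the axes are right-handed (so a half turn about x gives the same grasp; the last joint's range is limited). The gripper opens to 85 mm and grips with 20 to 120 N. Pads are 22 mm wide; open, the fingers measure 114 mm over their backs; the gripper's body (76 mm by 85 mm) begins 54 mm behind the grasp point. The pads swing forward as they close: fully open they stand 13 mm farther back than shut.
Start: joints at [1.054, 0.053, 1.613, -0, 1.476, -0.119], TCP at [0.242, 0.576, 0.231] pointing down, gripper open.
Joint ranges: [-3.01, 3.01], [-1.01, 2.22], [0.06, 2.58], [-1.02, 4.17], [0.09, 2.62], [-3.14, 3.14]. Speed limits (rad/s): [2.57, 2.57, 3.14, 3.14, 3.14, 3.14].

## Interface

Orientations are given as a unit quaternion [w, x, y, z].
In Python, from plant import sensors, cams, workorder, manip gives the robot as it stands.
- The arm moves only by the tool drive_tool, never from a script. Its argument "series" is a list of rows, each an object of numbers: "x", "y", "z": the shift along the tool's x, y, z in units of 25 mm (1.0 is 25 mm); "ax", "ay", "az": the turn, a rotation vector about the tool's x, y, z in units of 5 degrees (1.0 is 5 degrees). A call has 1 to 5 rows; each row is the pose to reach, as a shift and turn from the pose commanded when the call began, along the tool's axes at that moment; what a row does not reach only later rows make up. A row lasts 1/12 s, in which the tool goes at most 41.7 mm and 7.16 degrees, less where a joint would pass 70% of its speed; a pose out of reach is approached as far as the arm can. A call with a gripper value outside its range is refused whole. "hand" is the opening, from 0 (shut) to 1 (fully open), set as the call begins (left out, the last holds). The fingers move at their own pace and stop on an object; the grip force is fixed at half the most. Time passes only in rows, so rows that repeat a pose let the fingers close. It gives the time, the measured TCP pose, the force and the opening at its end, in the units of the state.
- sensors.state(): the state, without advancing time (a new reading comes with each control period).
- cams.grab_frame(name): name is "scene" or "top" or "wrist"; returns a dict with "img" (420x560x3 uint8, blue, green, red), "camera_matrix" (3x3 intrinsics, pixels), "cam_to_world" (4x4, takes a point from camera to world coordinates). Camera axes: x right, y down, z forward; pixel columns grow to the right and rows downward; lengths in m; the calibration is good to about 2 mm. A picture is of the moment at which its call begins. There is no depth.
- workorder.job_done(): hands the job in, once; it reports no verdict.
The state is a dict: "time": time; "joint_pos": joint angles; "joint_vel": joint speeds; "joint_efforts": joint torques, N m; "tool_pos": TCP position; "tool_rot": TCP orientation; "contact_force": force on the tool from outside, world axes, zero at the start; "ft_torque": the same for the moment, N m; "gripper_width": opening from 0.0 (shut) to 1.0 (fully open).
Only numpy, scipy, OpenCV 4.12 (cv2) and the standard library are available. Lean on these libraries where they do the work, as an engineer would, in place of code of your own. Each camera call takes 0.05 s, during which the arm holds its last target.

## Task

The brass drain outlet on this upturned freezer drip tray weeps. Lay the adjustable wrench flat on the tray with its jaws over the outlet's hex backnut, roll the worm until the jaws just fit the nut, and with the wrench tighten the nut by one flat (a sixth of a turn, clockwise seen from above). Then let go and leave the wrench lying flat on the tray; never turn the nut with loose jaws or with the fingers, and leave the other things on the bench alone.

Things in the scene. Friction and masses are not known exactly. Their poses are not given: they have to be found in the camera images.
- nut_center (a point): Centre of the brass hex backnut, half-way up. 32 mm across flats, 37 over corners, 14 high, lying directly on the tray's flat top, round the upright threaded outlet pipe (26 mm diameter, ends 30 mm above the tray's top). z up; x is square to one pair of flats (the other pairs at 60 and 120 degrees) and turns with the nut. About 0.5 N m turns it; it stays where left.
- backnut (a joint): Angle of the nut (rad) from where it is found: 0 at the start, growing clockwise seen from above (tightening).
- tray: Heavy stainless drip tray standing upside down on the bench; it does not move. A flat-topped block 300 mm (its x) by 260 mm (its y), 45 mm high, with a low rim 332 by 292 mm, 8 mm high, on the bench. Origin: centre of its underside on the bench; z up. The nut stands 65 mm from the middle of the top towards the tray's +x.
- wrench_grip (a point): Middle of the adjustable wrench's black grip, 7 mm above its underside. The wrench is 200 mm long, about 0.35 kg and lies flat, worm up. x runs along the handle to the head, z up. The grip is a straight bar 24 mm wide (y), 12 mm thick (1 to 13 mm above the underside), from 60 mm behind this point to 36 mm ahead; the balance point is about 65 mm ahead. The head is 14 mm thick.
- wrench_mouth (a point): Where the nut's centre lies when fitted: 7 mm above the wrench's underside, 110.9 mm ahead (x) and 15.7 mm left (y) of wrench_grip; same axes. The mouth opens along x turned 22.5 degrees counterclockwise from above; the jaw faces are parallel to that line. Fixed jaw right (face 16 mm from here), movable jaw left. Jaws end 12 mm past here; the mouth's bottom is 21 mm behind.
- worm_top (a point): Top of the worm: a knurled roller 16 mm in diameter, 18 long, in the wrench's head, 41 mm behind wrench_mouth against the mouth's direction; it stands 2.3 mm proud of the head. Its axis is square to the jaw faces. Press on it (about 8 N) and drag across it: towards the jaws closes them, towards the handle opens, 1 mm per 8 mm of drag; drag takes about 4.5 N. The jaws stay as left.
- jaw (a joint): Gap between the wrench's jaws (m): 36 to 43 mm at the start, 32 mm when they just fit the nut.
- jar: White plastic jar of pipe sealant, 60 mm in diameter and 95 mm high, black lid. Origin: centre of its underside.
- cup: Steel cup, 84 mm in diameter and 75 mm high. Origin: centre of its underside.
- screwdriver: Screwdriver with a black handle, 200 mm long, lying along its x axis. Origin: middle of its underside.
Things that resemble listed ones, but are neither listed nor needed, are in the scene too. What is meant by the part that bears wrench_grip is not blue, and is the larger of those in its own colour.

How it is judged:
By the outcome, as a careful person would: the job done as asked, in the order asked, and still so for the second after the job is handed in, with the robot touching nothing.
It also fails if it takes over 67 s, if anything falls off the work surface, if the arm or the gripper's body presses on something with over 40 N, if the wrist force passes 120 N, or if a joint passes its speed limit or range.

## Working session

There is one attempt and no reset: what is moved stays moved. The work goes in short steps, Python scripts to look and compute and a tool call to move; the robot and the scene stay as the last step left them, time stands still between calls to the robot, and variables do not carry over. Pictures are saved under pics/ and viewed, and the job is handed in when it is done.

Besides the shell and the picture viewer there is one more tool, called after "Emit:" as name([rows], argument=value, ...), one row to a line, values as JSON. drive_tool: Moves the arm, as the interface text tells. Its arguments: {"type":"object","properties":{"series":{"type":"array","items":{"type":"object","properties":{"x":{"type":"number"},"y":{"type":"number"},"z":{"type":"number"},"ax":{"type":"number"},"ay":{"type":"number"},"az":{"type":"number"}}}},"hand":{"type":"number"}},"required":["series"]}

```bash
ls; mkdir -p pics; python3 - <<'E'
from plant import sensors,cams,manip
import cv2
print(sensors.state()); print(manip.pinch_z)
for n in ["scene","top","wrist"]:
    f=cams.grab_frame(n); cv2.imwrite(f"pics/{n}0.png",f["img"]); print(n,f["camera_matrix"].round(1).tolist(),f["cam_to_world"].round(4).tolist())
E
```

```text
pics
{'time': 0.0, 'joint_pos': array([ 1.05399512e+00,  5.33673496e-02,  1.61423843e+00, -1.74941160e-05,
        1.47603758e+00, -1.19001426e-01]), 'joint_vel': array([ 9.01304015e-04,  2.05980083e-03,  9.98535411e-05,  9.45848103e-04,
       -2.09208627e-03,  3.96884751e-04]), 'joint_efforts': array([ 9.50675349e-04, -3.93673217e+01, -3.70182931e+01,  3.17099409e-05,
        6.85466628e-03,  1.76668101e-05]), 'tool_pos': array([0.24182059, 0.57566085, 0.23008973]), 'tool_rot': array([ 0.69294482,  0.13902667,  0.69338638, -0.14040793]), 'contact_force': array([-0.426805  , -0.61411076,  0.14722993]), 'ft_torque': array([-0.03773087, -0.01258969,  0.04687868]), 'gripper_width': 1.0050642448149218}
-0.0187
scene [[535.0, 0.0, 281.9], [0.0, 535.0, 222.0], [0.0, 0.0, 1.0]] [[0.7804, 0.4328, -0.4512, 1.1958], [0.6252, -0.5289, 0.5739, -0.9866], [0.0097, -0.73, -0.6834, 1.2126], [0.0, 0.0, 0.0, 1.0]]
top [[450.7, 0.0, 280.4], [0.0, 450.7, 208.1], [0.0, 0.0, 1.0]] [[-0.0088, -0.9853, 0.1703, 0.2588], [-1.0, 0.0087, -0.0016, -0.0523], [0.0, -0.1703, -0.9854, 1.1888], [0.0, 0.0, 0.0, 1.0]]
wrist [[344.1, 0.0, 278.8], [0.0, 344.1, 210.4], [0.0, 0.0, 1.0]] [[0.3871, 0.8838, 0.2627, 0.1748], [0.922, -0.3707, -0.1116, 0.6043], [-0.0012, 0.2854, -0.9584, 0.3719], [0.0, 0.0, 0.0, 1.0]]
```

View pics/top0.png

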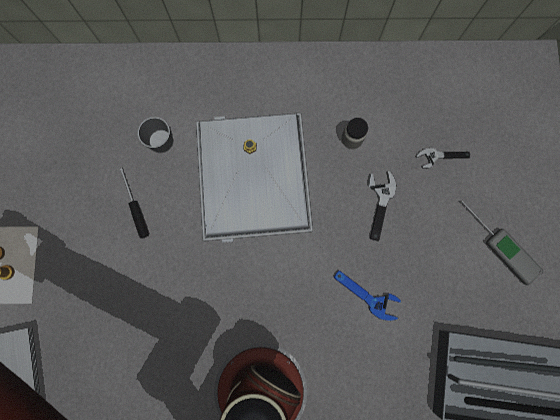

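View pics/scene0.png

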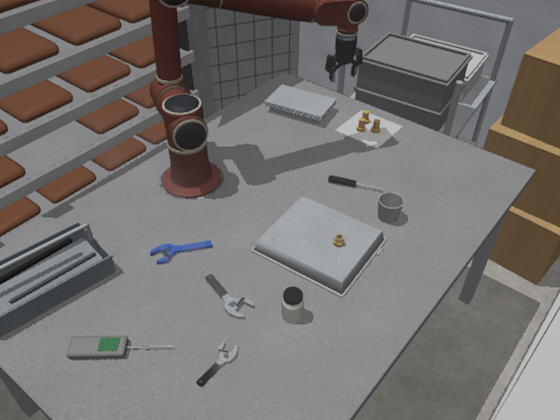

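View pics/wrist0.png

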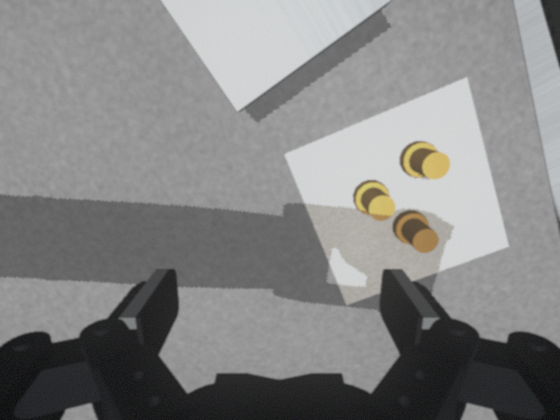

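The top view shows two black-gripped wrenches. The larger, at about (380,205), is the target. The nut is at (250,147) on the tray, and the blue wrench and the small one at (445,155) are decoys. Next I'll measure these.

```bash
cat > h.py <<'E'
import numpy as np, cv2
from plant import sensors,cams,manip
from scipy.spatial.transform import Rotation as R
def ray(f,uv,z):
    K=f["camera_matrix"];T=f["cam_to_world"]
    d=T[:3,:3]@np.linalg.solve(K,[uv[0],uv[1],1.0]);o=T[:3,3]
    return o+d*(z-o[2])/d[2]
def proj(f,p):
    T=np.linalg.inv(f["cam_to_world"]);q=T[:3,:3]@np.array(p)+T[:3,3];q=f["camera_matrix"]@q
    return q[:2]/q[2]
def rot(q): return R.from_quat([q[1],q[2],q[3],q[0]])
def rel(pos,Rm,st=None):
    "units from current measured pose to target"
    st=st or sensors.state(); r=rot(st['tool_rot'])
    d=r.inv().apply(np.array(pos)-st['tool_pos'])/0.025
    a=np.degrees((r.inv()*Rm).as_rotvec())/5
    return d.round(3),a.round(3)
E
python3 - <<'E'
from h import *
f=cams.grab_frame("top");im=f["img"]
a=im[155:255,345:420];b=im[100:250,190:320]
cv2.imwrite("pics/a1.png",np.hstack([cv2.resize(a,(450,600),interpolation=cv2.INTER_CUBIC)]));cv2.imwrite("pics/b1.png",cv2.resize(b,(520,600),interpolation=cv2.INTER_CUBIC))
hsv=cv2.cvtColor(im,cv2.COLOR_BGR2HSV)
# grip
m=((im.max(2)<50)).astype(np.uint8); m[:175]=0;m[250:]=0;m[:,:360]=0;m[:,395:]=0
n,l,s,c=cv2.connectedComponentsWithStats(m)
i=1+np.argmax(s[1:,4]);print(s[i],c[i])
pts=np.argwhere(l==i)[:,::-1].astype(np.float32);r=cv2.minAreaRect(pts);print(r)
w=np.array([ray(f,p,0.012)[:2] for p in pts]);print(cv2.minAreaRect((w*1000).astype(np.float32)))
# nut
m=((hsv[...,1]>120)&(hsv[...,2]>70)).astype(np.uint8);m[:120]=0;m[175:]=0;m[:,:230]=0;m[:,270:]=0
pts=np.argwhere(m)[:,::-1];print(len(pts),pts.mean(0),pts.min(0),pts.max(0),ray(f,pts.mean(0),.055))
# tray top
E
```

```text
[370 204  17  37 327] [377.54740061 222.04281346]
((377.4774169921875, 222.10379028320312), (9.814249992370605, 35.603206634521484), 12.264774322509766)
((422.6894836425781, -309.8465270996094), (25.725238800048828, 95.00454711914062), 75.24259185791016)
75 [249.58666667 146.94666667] [244 140] [255 152] [0.61763196 0.02487988 0.055     ]
```

View pics/a1.png

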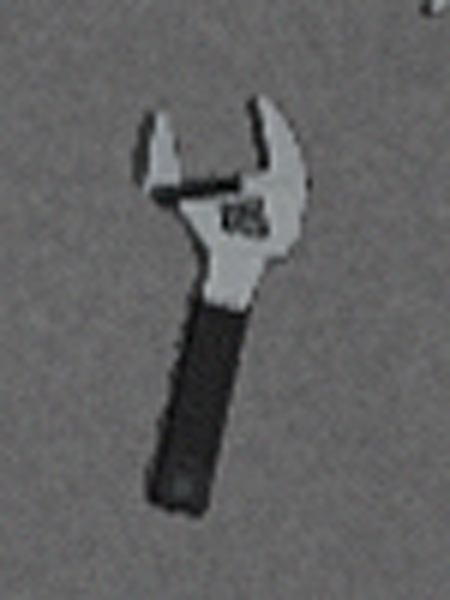

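View pics/b1.png

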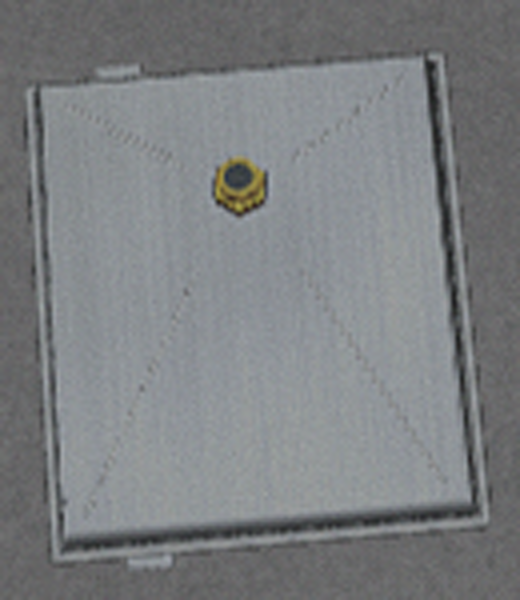

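```bash
python3 - <<'E'
from h import *
s=sensors.state();r=rot(s['tool_rot']);print(r.as_matrix().round(3))
f=cams.grab_frame("top")
# tray edges from crop b1 (x4): rim corners / top corners
for n,(u,v),z in [("tl",(40,87),.045),("tr",(428,58),.045),("bl",(64,545),.045),("br",(470,505),.045),("rimtl",(30,90),.008),("rimtr",(440,55),.008),("rimbl",(57,557),.008),("rimbr",(487,520),.008)]:
    print(n,ray(f,(190+u/4-.5,100+v/4-.5),z).round(4))
# wrench head pts in a1 (x6)
for n,(u,v) in dict(worm=(245,217),fixtip=(262,100),movtip=(162,115),gripback=(180,510),gripfront=(225,305)).items():
    print(n,ray(f,(345+u/6-.5,155+v/6-.5),.014).round(4))
def yawdown(psi): # tool y at angle psi
    y=np.array([np.cos(psi),np.sin(psi),0]);x=np.array([0,0,-1.]);return R.from_matrix(np.c_[x,y,np.cross(x,y)])
print(rel([.60,.05,.2],r), )
E
```

```text
[[-0.001  0.387  0.922]
 [-0.001  0.922 -0.387]
 [-1.    -0.001 -0.   ]]
tl [0.6931 0.1592 0.045 ]
tr [ 0.7112 -0.0995  0.045 ]
bl [0.3866 0.1372 0.045 ]
br [ 0.41   -0.1219  0.045 ]
rimtl [0.7051 0.1729 0.008 ]
rimtr [ 0.7279 -0.1094  0.008 ]
rimbl [0.3829 0.1478 0.008 ]
rimbr [ 0.4048 -0.1351  0.008 ]
worm [ 0.5064 -0.3341  0.014 ]
fixtip [ 0.5598 -0.3443  0.014 ]
movtip [ 0.5533 -0.2993  0.014 ]
gripback [ 0.3763 -0.2995  0.014 ]
gripfront [ 0.4668 -0.3234  0.014 ]
(array([  1.239, -13.847,  21.353]), array([ 0.001,  0.   , -0.004]))
```

```bash
cat >> h.py <<'E'
def down(psi_deg):
    p=np.radians(psi_deg);y=np.array([np.cos(p),np.sin(p),0]);x=np.array([0,0,-1.]);return R.from_matrix(np.c_[x,y,np.cross(x,y)])
def go(pos,psi):
    d,a=rel(pos,down(psi));print("shift",d,"turn",a)
def psi():
    m=rot(sensors.state()['tool_rot']).as_matrix();return np.degrees(np.arctan2(m[1,1],m[0,1]))
E
python3 -c "
from h import *
go([.57,.024,.21],-90)"
```

```text
shift [  0.841 -15.271  20.649] turn [3.1442e+01 1.5000e-02 5.0000e-03]
```

Emit:
drive_tool([
  {"x": 0.84,"y": -15.3,"z": 20.6,"ax": 31},
  {"x": 0.84,"y": -15.3,"z": 20.6,"ax": 31},
  {"x": 0.84,"y": -15.3,"z": 20.6,"ax": 31},
  {"x": 0.84,"y": -15.3,"z": 20.6,"ax": 31},
  {"x": 0.84,"y": -15.3,"z": 20.6,"ax": 31},
])

```text
schema error: expected keys x, y, z, ax, ay, az
```

```bash
python3 -c "
from h import *
print(sensors.state()['joint_pos'],sensors.state()['tool_pos'],psi());go([.57,.024,.21],-90)"
```

```text
[ 1.05402000e+00  5.30190767e-02  1.61355467e+00  1.45707299e-05
  1.47599913e+00 -1.19036640e-01] [0.24195155 0.57594056 0.23071419] 67.21111900797361
shift [  0.841 -15.271  20.649] turn [3.1442e+01 1.5000e-02 5.0000e-03]
```

Emit:
drive_tool([
  {"x": 0.84,"y": -15.3,"z": 20.6,"ax": 31,"ay": 0,"az": 0},
  {"x": 0.84,"y": -15.3,"z": 20.6,"ax": 31,"ay": 0,"az": 0},
  {"x": 0.84,"y": -15.3,"z": 20.6,"ax": 31,"ay": 0,"az": 0},
  {"x": 0.84,"y": -15.3,"z": 20.6,"ax": 31,"ay": 0,"az": 0},
  {"x": 0.84,"y": -15.3,"z": 20.6,"ax": 31,"ay": 0,"az": 0},
])

```text
time: 0.67
tool_pos: [0.3485, 0.3953, 0.2243]
tool_rot: [0.616, 0.348, 0.616, -0.348]
contact_force: [1.1, 0.1, 0.8]
gripper_width: 1.001
```

```bash
python3 -c "
from h import *
print(sensors.state()['joint_pos'],sensors.state()['tool_pos'],psi());go([.57,.024,.21],-90)"
```

```text
[ 7.07022180e-01 -1.79637454e-01  1.84640673e+00 -1.35102214e-04
  1.47467238e+00  1.64412363e-01] [0.34853439 0.39531893 0.22433492] 31.089995315109313
shift [ 0.575 -0.084 17.294] turn [ 2.4218e+01 -1.0000e-03 -2.0000e-03]
```

Emit:
drive_tool([
  {"x": 0.58,"y": -0.1,"z": 17.3,"ax": 24,"ay": 0,"az": 0},
  {"x": 0.58,"y": -0.1,"z": 17.3,"ax": 24,"ay": 0,"az": 0},
  {"x": 0.58,"y": -0.1,"z": 17.3,"ax": 24,"ay": 0,"az": 0},
  {"x": 0.58,"y": -0.1,"z": 17.3,"ax": 24,"ay": 0,"az": 0},
  {"x": 0.58,"y": -0.1,"z": 17.3,"ax": 24,"ay": 0,"az": 0},
])

```text
time: 1.08
tool_pos: [0.4562, 0.2167, 0.2176]
tool_rot: [0.479, 0.521, 0.479, -0.52]
contact_force: [1.0, 0.7, -0.0]
gripper_width: 0.996
```

```bash
python3 -c "
from h import *
print(sensors.state()['joint_pos'],sensors.state()['tool_pos'],psi());go([.57,.024,.21],-90)"
```

```text
[ 2.96058555e-01 -2.31951894e-01  1.90230344e+00  1.16531148e-04
  1.47051698e+00  3.79119018e-01] [0.45615992 0.21674809 0.21763628] -4.75968677236838
shift [0.306 5.177 7.306] turn [ 1.7048e+01 -9.0000e-03 -3.0000e-03]
```

Emit:
drive_tool([
  {"x": 0.3,"y": 5.18,"z": 7.3,"ax": 17,"ay": 0,"az": 0},
  {"x": 0.3,"y": 5.18,"z": 7.3,"ax": 17,"ay": 0,"az": 0},
  {"x": 0.3,"y": 5.18,"z": 7.3,"ax": 17,"ay": 0,"az": 0},
  {"x": 0.3,"y": 5.18,"z": 7.3,"ax": 17,"ay": 0,"az": 0},
  {"x": 0.3,"y": 5.18,"z": 7.3,"ax": 17,"ay": 0,"az": 0},
])

```text
time: 1.5
tool_pos: [0.5633, 0.038, 0.2105]
tool_rot: [0.295, 0.643, 0.295, -0.642]
contact_force: [0.8, 0.5, -0.3]
gripper_width: 1.002
```

```bash
python3 -c "
from h import *
print(sensors.state()['joint_pos'],sensors.state()['tool_pos'],psi());go([.57,.024,.21],-90)"
```

```text
[-6.45422581e-02 -7.75132843e-02  1.77688990e+00  1.45508338e-04
  1.44191178e+00  6.43992253e-01] [0.56328347 0.03798908 0.21050448] -40.59710873531762
shift [0.02  0.568 0.25 ] turn [ 9.881e+00 -4.000e-03 -0.000e+00]
```

Emit:
drive_tool([
  {"x": 0,"y": 0.57,"z": 0.25,"ax": 6,"ay": 0,"az": 0},
  {"x": 0,"y": 0.57,"z": 0.25,"ax": 6,"ay": 0,"az": 0},
  {"x": 0,"y": 0.57,"z": 0.25,"ax": 6,"ay": 0,"az": 0},
  {"x": 0,"y": 0.57,"z": 0.25,"ax": 6,"ay": 0,"az": 0},
  {"x": 0,"y": 0.57,"z": 0.25,"ax": 6,"ay": 0,"az": 0},
])

```text
time: 1.92
tool_pos: [0.5694, 0.0258, 0.2103]
tool_rot: [-0.12, -0.697, -0.12, 0.697]
contact_force: [-0.9, 0.0, 0.7]
gripper_width: 1.001
```

```bash
python3 - <<'E'
from h import *
f=cams.grab_frame("wrist");cv2.imwrite("pics/w1.png",f["img"])
np.save("w1.npy",f,allow_pickle=True)
print(sensors.state()['tool_pos'],psi(), proj(f,[.62,.024,.052]))
E
```

```text
[0.56940594 0.02596461 0.21034296] -70.2413249704899 [301.02703505 139.15100221]
```

View pics/w1.png

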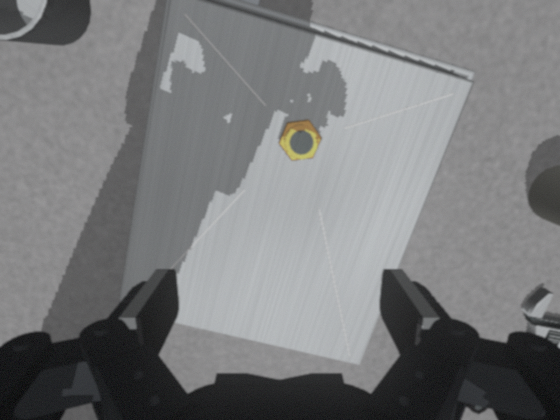

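```bash
python3 - <<'E'
from h import *
f=np.load("w1.npy",allow_pickle=True).item();im=f["img"]
c=im[105:175,265:340];cv2.imwrite("pics/w1z.png",cv2.resize(c,(600,560),interpolation=cv2.INTER_CUBIC))
# top camera view also
hsv=cv2.cvtColor(im,cv2.COLOR_BGR2HSV)
m=(hsv[...,1]>90).astype(np.uint8);m[:110]=0;m[170:]=0;m[:,:270]=0;m[:,335:]=0
cs,_=cv2.findContours(m,cv2.RETR_EXTERNAL,cv2.CHAIN_APPROX_NONE);k=max(cs,key=cv2.contourArea)
print(cv2.contourArea(k),cv2.approxPolyDP(cv2.convexHull(k),2.0,True).reshape(-1,2).tolist())
E
```

```text
1118.0 [[307, 120], [319, 136], [319, 141], [311, 157], [292, 159], [280, 144], [281, 137], [288, 123]]
```

View pics/w1z.png

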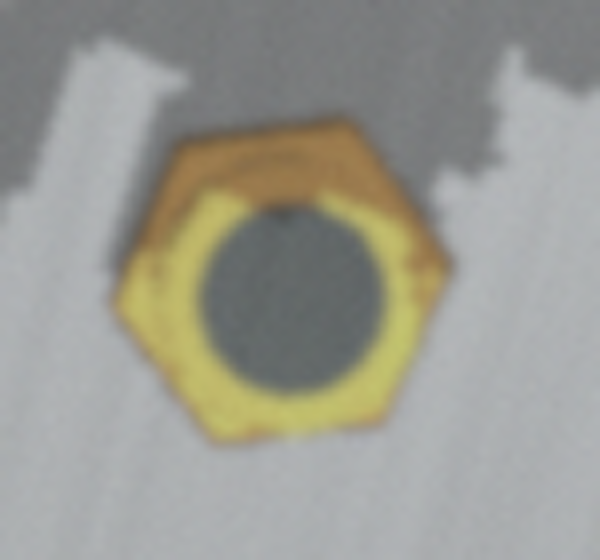

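```bash
python3 - <<'E'
from h import *
f=np.load("w1.npy",allow_pickle=True).item()
c=[(352,122),(452,265),(385,425),(212,443),(115,300),(182,138)]
P=np.array([ray(f,(265+u/8-.5,105+v/8-.5),.059)[:2] for u,v in c])
print(P.round(4),P.mean(0));d=P-P.mean(0);print(np.linalg.norm(d,axis=1)*1000)
print([round(np.degrees(np.arctan2(*(q[::-1])))%60,1) for q in d])
print([round(np.degrees(np.arctan2(*( (P[(i+1)%6]-P[i])[::-1])))%60,1) for i in range(6)])
# pipe circle center (292,300)
print(ray(f,(265+292/8-.5,105+300/8-.5),.075))
E
```

```text
[[0.6372 0.0244]
 [0.6272 0.0093]
 [0.6093 0.0099]
 [0.6013 0.0265]
 [0.612  0.0413]
 [0.6298 0.0403]] [0.6194645  0.02528539]
[17.74502027 17.72696352 18.45707007 18.18121792 17.66767163 18.23807063]
[np.float64(57.0), np.float64(55.8), np.float64(56.5), np.float64(56.0), np.float64(55.0), np.float64(55.4)]
[np.float64(56.4), np.float64(58.2), np.float64(55.5), np.float64(54.1), np.float64(56.8), np.float64(54.8)]
[0.61928823 0.02525755 0.075     ]
```

The nut centre is at (0.619,0.025) and its corners are at about −4° mod 60. Next I'll move over the wrench and look from the wrist camera.

```bash
python3 -c "
from h import *
go([.44,-.314,.19],-104.8)"
```

```text
shift [ 0.815 11.048  9.468] turn [6.912e+00 4.000e-03 1.000e-03]
```

Emit:
drive_tool([
  {"x": 0.8,"y": 11.05,"z": 9.5,"ax": 6.9,"ay": 0,"az": 0},
  {"x": 0.8,"y": 11.05,"z": 9.5,"ax": 6.9,"ay": 0,"az": 0},
  {"x": 0.8,"y": 11.05,"z": 9.5,"ax": 6.9,"ay": 0,"az": 0},
  {"x": 0.8,"y": 11.05,"z": 9.5,"ax": 6.9,"ay": 0,"az": 0},
  {"x": 0.8,"y": 11.05,"z": 9.5,"ax": 6.9,"ay": 0,"az": 0},
])

```text
time: 2.38
tool_pos: [0.4943, -0.1694, 0.1992]
tool_rot: [-0.091, 0.701, -0.091, -0.701]
contact_force: [0.7, -0.5, 0.0]
gripper_width: 0.998
```

```bash
python3 -c "
from h import *
go([.44,-.314,.19],-104.8)"
```

```text
shift [0.368 6.146 0.623] turn [-0.004 -0.007 -0.002]
```

Emit:
drive_tool([
  {"x": 0.37,"y": 6.0,"z": 0.6,"ax": 0,"ay": 0,"az": 0},
  {"x": 0.37,"y": 6.0,"z": 0.6,"ax": 0,"ay": 0,"az": 0},
  {"x": 0.37,"y": 6.0,"z": 0.6,"ax": 0,"ay": 0,"az": 0},
  {"x": 0.37,"y": 6.0,"z": 0.6,"ax": 0,"ay": 0,"az": 0},
  {"x": 0.37,"y": 6.0,"z": 0.6,"ax": 0,"ay": 0,"az": 0},
])

```text
time: 2.8
tool_pos: [0.4407, -0.3133, 0.1896]
tool_rot: [0.091, -0.701, 0.092, 0.701]
contact_force: [-0.7, 0.3, 0.6]
gripper_width: 0.999
```

```bash
python3 - <<'E'
from h import *
f=cams.grab_frame("wrist");cv2.imwrite("pics/w2.png",f["img"])
np.save("w2.npy",f,allow_pickle=True)
print(sensors.state()['tool_pos'],psi())
E
```

```text
[ 0.44160753 -0.31122553  0.18964471] -104.80340725431944
```

View pics/w2.png

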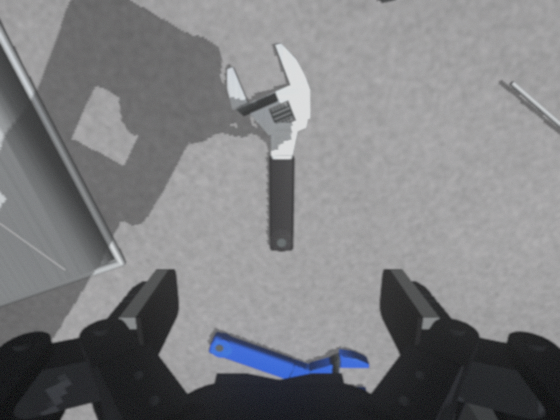

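```bash
python3 - <<'E'
from h import *
f=np.load("w2.npy",allow_pickle=True).item();im=f["img"]
c=im[35:260,210:330];cv2.imwrite("pics/w2z.png",cv2.resize(c[:130],(720,780)[:2],interpolation=cv2.INTER_CUBIC)[:600])
m=(im.max(2)<62).astype(np.uint8);m[:150]=0;m[256:]=0;m[:,:255]=0;m[:,310:]=0
n,l,s,cc=cv2.connectedComponentsWithStats(m);i=1+np.argmax(s[1:,4]);print(s[i],cc[i])
pts=np.argwhere(l==i)[:,::-1]
w=np.array([ray(f,p,.013)[:2] for p in pts]);print(cv2.minAreaRect((w*1000).astype(np.float32)))
for p in [(270,157),(295,157),(271,249),(294,249),(282,44),(229,68),(282,112)]: print(p,ray(f,p,.013).round(4))
E
```

```text
[271 201   1   1   1] [271. 201.]
((430.015380859375, -302.6263427734375), (0.0, 0.0), 0.0)
(270, 157) [ 0.4708 -0.3128  0.013 ]
(295, 157) [ 0.4649 -0.3351  0.013 ]
(271, 249) [ 0.3821 -0.2896  0.013 ]
(294, 249) [ 0.3762 -0.3118  0.013 ]
(282, 44) [ 0.5599 -0.3476  0.013 ]
(229, 68) [ 0.5534 -0.2988  0.013 ]
(282, 112) [ 0.5066 -0.3336  0.013 ]
```

View pics/w2z.png

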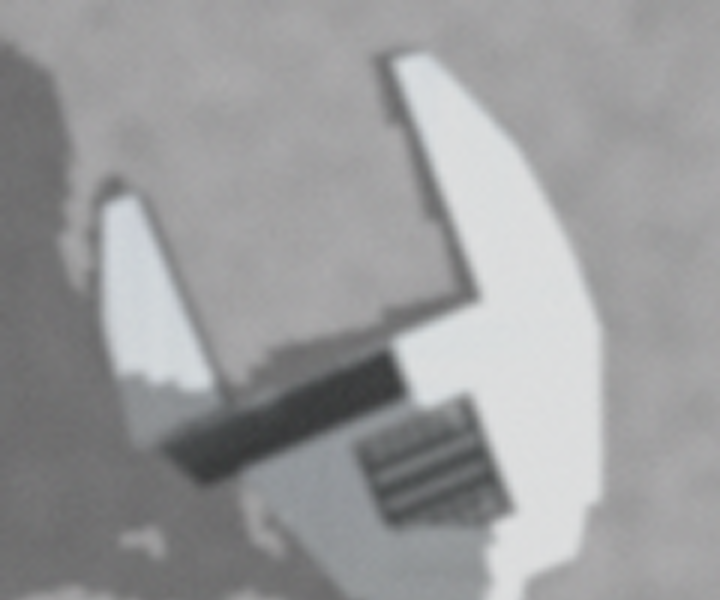

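```bash
python3 -c "
from h import *
print(psi());go([.4545,-.3204,.004],-104.7)"
```

```text
-104.80340725431944
shift [ 7.425  0.225 -0.596] turn [-0.021  0.005  0.003]
```

Emit:
drive_tool([
  {"x": 1.5,"y": 0.2,"z": -0.6,"ax": 0,"ay": 0,"az": 0},
  {"x": 3,"y": 0.2,"z": -0.6,"ax": 0,"ay": 0,"az": 0},
  {"x": 4.5,"y": 0.2,"z": -0.6,"ax": 0,"ay": 0,"az": 0},
  {"x": 6,"y": 0.2,"z": -0.6,"ax": 0,"ay": 0,"az": 0},
  {"x": 6,"y": 0.2,"z": -0.6,"ax": 0,"ay": 0,"az": 0},
], hand=0.5)

```text
time: 3.27
tool_pos: [0.4514, -0.3122, 0.0314]
tool_rot: [0.093, -0.697, 0.086, 0.706]
contact_force: [-1.4, 0.7, -1.5]
gripper_width: 0.5
```

```bash
python3 -c "
from h import *
for i in range(3): print(sensors.state()['tool_pos'],sensors.state()['gripper_width'])
go([.4545,-.3204,.004],-104.7)
f=cams.grab_frame('wrist');cv2.imwrite('pics/w3.png',f['img'])
print(proj(f,[.4351,-.3153,.013]),proj(f,[.4545,-.3204,.013]))"
```

```text
[ 0.45143193 -0.31224749  0.03135979] 0.5000200680696937
[ 0.45143193 -0.31224749  0.03135979] 0.5000200680696937
[ 0.45143193 -0.31224749  0.03135979] 0.5000200680696937
shift [ 1.089  0.293 -0.216] turn [0.033 0.16  0.09 ]
[293.18176228 283.53252114] [293.82579589 247.90363492]
```

View pics/w3.png

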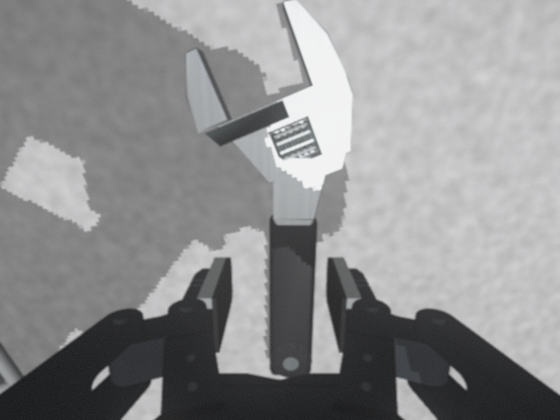

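Emit:
drive_tool([
  {"x": 0,"y": 0.2,"z": -0.2,"ax": 0,"ay": 0,"az": 0},
  {"x": 0.3,"y": 0.2,"z": -0.2,"ax": 0,"ay": 0,"az": 0},
  {"x": 0.3,"y": 0.2,"z": -0.2,"ax": 0,"ay": 0,"az": 0},
])

```text
time: 3.57
tool_pos: [0.4613, -0.3257, 0.0348]
tool_rot: [-0.089, 0.703, -0.091, -0.7]
contact_force: [0.1, 1.3, 0.6]
gripper_width: 0.497
```

```bash
python3 -c "
from h import *
print(sensors.state()['tool_pos'],sensors.state()['contact_force'],psi())
go([.4545,-.3204,.004],-104.7)"
```

```text
[ 0.46125757 -0.32567919  0.03483453] [0.05307211 1.25194476 0.64685021] -104.68885830089889
shift [ 1.232 -0.138  0.32 ] turn [ 0.002 -0.047 -0.025]
```

Emit:
drive_tool([
  {"x": 0,"y": 0,"z": 0,"ax": 0,"ay": 0,"az": 0},
  {"x": 0,"y": 0,"z": 0,"ax": 0,"ay": 0,"az": 0},
])

```text
time: 3.73
tool_pos: [0.4603, -0.325, 0.034]
tool_rot: [-0.09, 0.702, -0.091, -0.701]
contact_force: [0.0, 0.1, -1.2]
gripper_width: 0.504
```

```bash
python3 -c "
from h import *
print(sensors.state()['tool_pos'],sensors.state()['contact_force'],psi())
go([.4545,-.3204,.004],-104.7)"
```

```text
[ 0.46027794 -0.32499974  0.03402569] [ 0.02838246  0.05613889 -1.16476533] -104.71245078203074
shift [ 1.2   -0.121  0.273] turn [-0.002 -0.027 -0.014]
```

Emit:
drive_tool([
  {"x": 0.5,"y": -0.12,"z": 0.2,"ax": 0,"ay": 0,"az": 0},
  {"x": 0.8,"y": -0.12,"z": 0.2,"ax": 0,"ay": 0,"az": 0},
  {"x": 1.15,"y": -0.12,"z": 0.2,"ax": 0,"ay": 0,"az": 0},
  {"x": 1.15,"y": -0.12,"z": 0.2,"ax": 0,"ay": 0,"az": 0},
  {"x": 1.15,"y": -0.12,"z": 0.2,"ax": 0,"ay": 0,"az": 0},
])

```text
time: 4.15
tool_pos: [0.4545, -0.3194, 0.0022]
tool_rot: [0.091, -0.701, 0.09, 0.702]
contact_force: [0.5, -0.8, 0.2]
gripper_width: 0.502
```

```bash
python3 -c "
from h import *
print(sensors.state()['tool_pos'],sensors.state()['contact_force'],psi())
go([.4545,-.3204,.004],-104.7)"
```

```text
[ 0.45450245 -0.31936462  0.00218128] [ 0.50406021 -0.76830393  0.15726098] -104.72521520154326
shift [-0.073  0.04  -0.01 ] turn [-0.005  0.027  0.014]
```

Emit:
drive_tool([
  {"x": -0.04,"y": 0,"z": 0,"ax": 0,"ay": 0,"az": 0},
  {"x": -0.04,"y": 0,"z": 0,"ax": 0,"ay": 0,"az": 0},
  {"x": -0.04,"y": 0,"z": 0,"ax": 0,"ay": 0,"az": 0},
  {"x": -0.04,"y": 0,"z": 0,"ax": 0,"ay": 0,"az": 0},
  {"x": -0.04,"y": 0,"z": 0,"ax": 0,"ay": 0,"az": 0},
], hand=0)

```text
time: 4.57
tool_pos: [0.4556, -0.3204, 0.0051]
tool_rot: [-0.09, 0.701, -0.091, -0.701]
contact_force: [-0.6, 0.5, 1.6]
gripper_width: 0.252
```

```bash
python3 -c "
from h import *
print(sensors.state()['tool_pos'],sensors.state()['contact_force'],psi())
f=cams.grab_frame('wrist');cv2.imwrite('pics/w4.png',f['img'])"
```

```text
[ 0.45560343 -0.32039518  0.00513194] [-0.55061204  0.46598311  1.64394887] -104.71606164938557
```

View pics/w4.png

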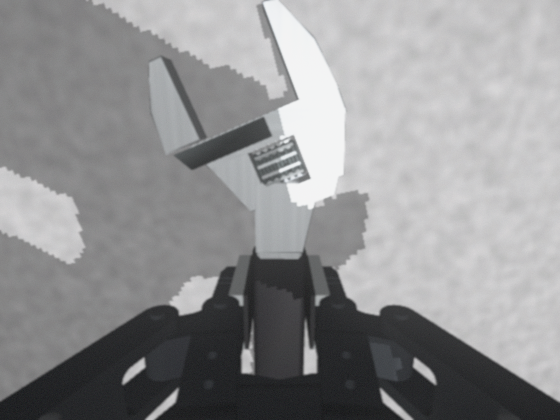

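Emit:
drive_tool([
  {"x": -0.5,"y": 0,"z": 0,"ax": 0,"ay": 0,"az": 0},
  {"x": -1.5,"y": 0,"z": 0,"ax": 0,"ay": 0,"az": 0},
  {"x": -3,"y": 0,"z": 0,"ax": 0,"ay": 0,"az": 0},
  {"x": -4.5,"y": 0,"z": 0,"ax": 0,"ay": 0,"az": 0},
  {"x": -5,"y": 0,"z": 0,"ax": 0,"ay": 0,"az": 0},
])

```text
time: 5.03
tool_pos: [0.4576, -0.322, 0.1359]
tool_rot: [-0.089, 0.704, -0.092, -0.699]
contact_force: [2.5, -1.5, -1.9]
gripper_width: 0.256
```

```bash
python3 -c "
from h import *
print(sensors.state()['tool_pos'],sensors.state()['contact_force'],psi())
f=cams.grab_frame('wrist');cv2.imwrite('pics/w5.png',f['img'])
f=cams.grab_frame('scene');cv2.imwrite('pics/s5.png',cv2.resize(f['img'][150:360,150:430],(800,600)))"
```

```text
[ 0.45756033 -0.32199296  0.1358988 ] [ 2.54985978 -1.47870575 -1.92013462] -104.71587034885651
```

View pics/w5.png

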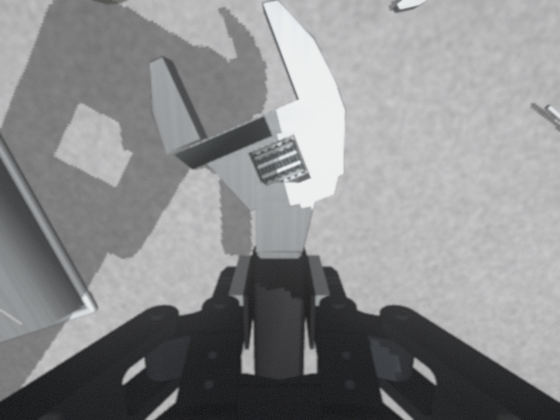

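View pics/s5.png

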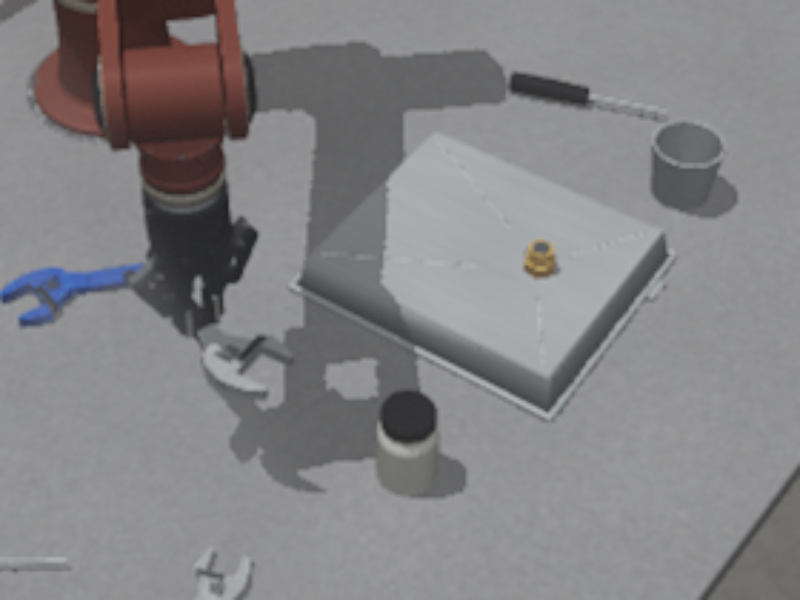

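```bash
python3 -c "
from h import *
go([.5558,-.0404,.13],-56.5)"
```

```text
shift [  0.097 -11.883  -0.962] turn [-9.644 -0.052 -0.068]
```

Emit:
drive_tool([
  {"x": 0,"y": -1,"z": -0.1,"ax": -0.6,"ay": 0,"az": 0},
  {"x": 0,"y": -2.5,"z": -0.2,"ax": -1.6,"ay": 0,"az": 0},
  {"x": 0,"y": -4,"z": -0.4,"ax": -2.8,"ay": 0,"az": 0},
  {"x": 0,"y": -5.5,"z": -0.5,"ax": -4,"ay": 0,"az": 0},
  {"x": 0,"y": -7,"z": -0.6,"ax": -5.2,"ay": 0,"az": 0},
])

```text
time: 5.55
tool_pos: [0.5124, -0.1522, 0.1256]
tool_rot: [-0.07, -0.702, -0.072, 0.705]
contact_force: [1.0, -0.2, -4.1]
gripper_width: 0.255
```

```bash
python3 -c "
from h import *
print(psi());go([.5558,-.0404,.13],-56.5)"
```

```text
-78.46411073655722
shift [-0.174 -4.035 -2.593] turn [-4.393  0.048  0.052]
```

Emit:
drive_tool([
  {"x": 0,"y": -1.2,"z": -0.8,"ax": -1.3,"ay": 0,"az": 0},
  {"x": 0,"y": -2.4,"z": -1.6,"ax": -2.6,"ay": 0,"az": 0},
  {"x": 0,"y": -3.2,"z": -2.2,"ax": -3.6,"ay": 0,"az": 0},
  {"x": 0,"y": -3.8,"z": -2.55,"ax": -4.3,"ay": 0,"az": 0},
  {"x": 0,"y": -3.9,"z": -2.6,"ax": -4.35,"ay": 0,"az": 0},
])

```text
time: 5.97
tool_pos: [0.5574, -0.043, 0.1255]
tool_rot: [-0.201, -0.676, -0.204, 0.679]
contact_force: [-0.4, 0.0, -3.3]
gripper_width: 0.263
```

Emit:
drive_tool([
  {"x": 0,"y": 0,"z": 0,"ax": 0,"ay": 0,"az": 0},
  {"x": 0,"y": 0,"z": 0,"ax": 0,"ay": 0,"az": 0},
  {"x": 0,"y": 0,"z": 0,"ax": 0,"ay": 0,"az": 0},
])

```text
time: 6.22
tool_pos: [0.5579, -0.0471, 0.1281]
tool_rot: [-0.2, -0.677, -0.201, 0.679]
contact_force: [-1.4, -0.1, -3.9]
gripper_width: 0.256
```

```bash
python3 -c "
from h import *
print(psi(),sensors.state()['tool_pos'],sensors.state()['contact_force']);go([.5558,-.0404,.13],-56.5)
f=cams.grab_frame('wrist');cv2.imwrite('pics/w6.png',f['img']);np.save('w6.npy',f,allow_pickle=True)"
```

```text
-57.07496684439233 [ 0.55792578 -0.04711867  0.1280799 ] [-1.37005337 -0.11947002 -3.92714525]
shift [-0.077 -0.272 -0.075] turn [-0.115  0.024  0.017]
```

View pics/w6.png

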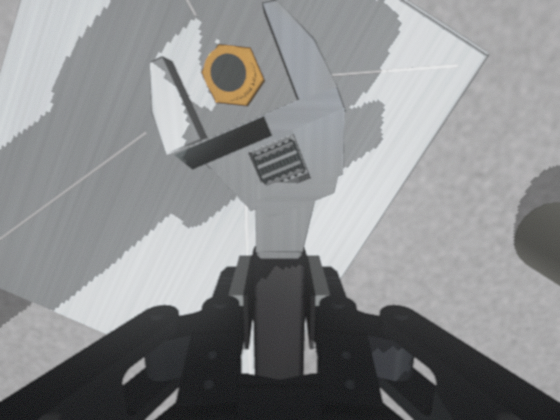

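```bash
python3 - <<'E'
from h import *
f=np.load("w6.npy",allow_pickle=True).item();im=f["img"]
cv2.imwrite("pics/w6z.png",cv2.resize(im[0:120,140:300],(800,600),interpolation=cv2.INTER_CUBIC))
cv2.imwrite("pics/w6y.png",cv2.resize(im[100:220,230:350],(600,600),interpolation=cv2.INTER_CUBIC))
E
```

```text
(no output)
```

View pics/w6z.png

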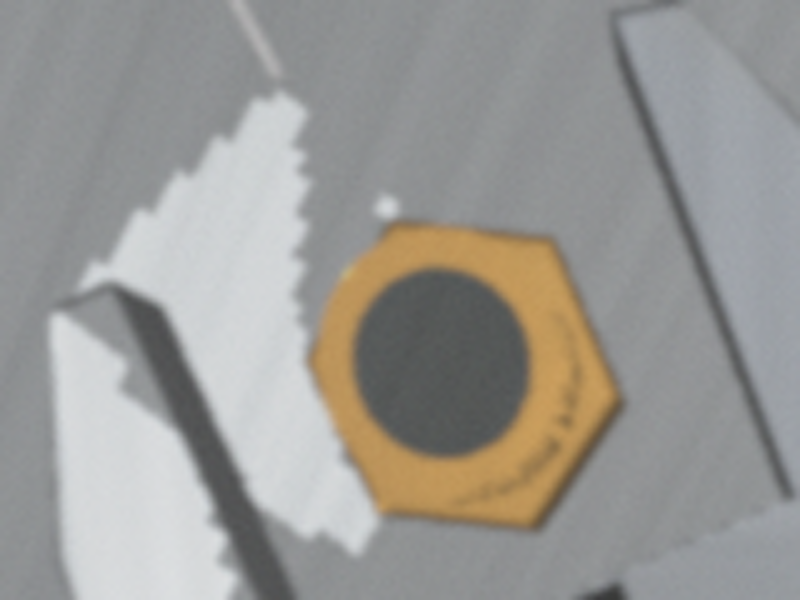

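View pics/w6y.png

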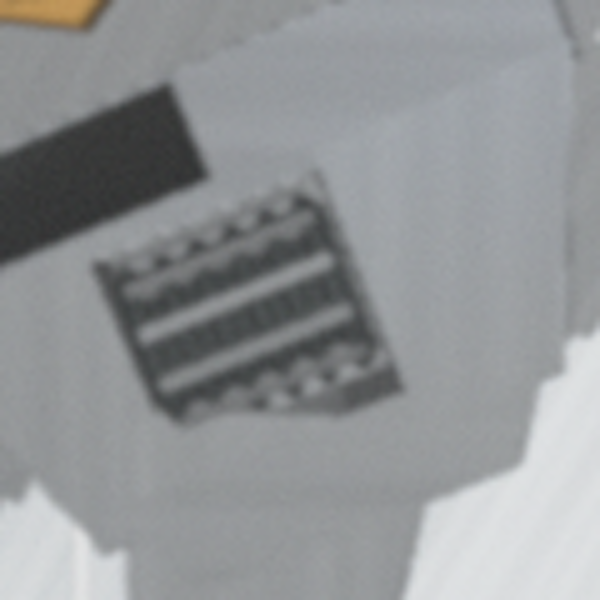

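```bash
cat > jaws.py <<'E'
from h import *
def ana(f,fx,mv,nut,ztop,x0,y0,s,tip=None):
    P=lambda p,z:ray(f,(x0+p[0]/s-.5+.5/s,y0+p[1]/s-.5+.5/s),z)[:2]
    A,B=P(fx[0],ztop),P(fx[1],ztop);m=(A-B)/np.linalg.norm(A-B);L=np.array([-m[1],m[0]])
    C,D=P(mv[0],ztop),P(mv[1],ztop);mm=(C-D)/np.linalg.norm(C-D)
    print("mouth dir",np.degrees(np.arctan2(m[1],m[0])),"mov dir",np.degrees(np.arctan2(mm[1],mm[0])),"gap",(C-A)@L,(D-A)@L)
    if nut:
        N=np.array([P(c,.059) for c in nut]);c=N.mean(0);d=N-c
        print("nut",c,np.linalg.norm(d,axis=1)*1e3,"corner ang",np.mean([(np.degrees(np.arctan2(q[1],q[0]))+30+4)%60-30-4 for q in d]))
        print("nut left of fixed face",(c-A)@L,"nut behind fixed tip",(A-c)@m)
    return A,m,L
E
python3 - <<'E'
from jaws import *
f=np.load("w6.npy",allow_pickle=True).item()
ana(f,[(620,22),(792,495)],[(112,293),(255,590)],[(398,222),(553,240),(622,402),(538,527),(380,512),(312,360)],.137,140,0,5)
print(ray(f,(230+250/5-.5,100+310/5-.5),.1395))
E
```

```text
mouth dir 54.65721681929785 mov dir 55.9716609606331 gap 0.04007042817536739 0.03956193699511184
nut [0.61936653 0.02438518] [17.89111813 17.76588559 17.84144879 17.8794407  18.03204117 17.75995038] corner ang -3.252985089216066
nut left of fixed face 0.025674801327222822 nut behind fixed tip 0.007354205033642932
[ 0.60269484 -0.01809953  0.1395    ]
```

```bash
python3 -c "
from h import *
go([.5574,-.0403,.069],-56.2)"
```

```text
shift [ 2.383 -0.249 -0.129] turn [-0.177  0.016  0.011]
```

Emit:
drive_tool([
  {"x": 0.4,"y": -0.25,"z": -0.13,"ax": -0.17,"ay": 0,"az": 0},
  {"x": 1,"y": -0.25,"z": -0.13,"ax": -0.17,"ay": 0,"az": 0},
  {"x": 1.6,"y": -0.25,"z": -0.13,"ax": -0.17,"ay": 0,"az": 0},
  {"x": 2.1,"y": -0.25,"z": -0.13,"ax": -0.17,"ay": 0,"az": 0},
  {"x": 2.35,"y": -0.25,"z": -0.13,"ax": -0.17,"ay": 0,"az": 0},
])

```text
time: 6.68
tool_pos: [0.5566, -0.0392, 0.0681]
tool_rot: [-0.205, -0.675, -0.207, 0.678]
contact_force: [-0.5, -0.2, -3.7]
gripper_width: 0.256
```

Emit:
drive_tool([
  {"x": 0,"y": 0,"z": 0,"ax": 0,"ay": 0,"az": 0},
  {"x": 0,"y": 0,"z": 0,"ax": 0,"ay": 0,"az": 0},
  {"x": 0,"y": 0,"z": 0,"ax": 0,"ay": 0,"az": 0},
])

```text
time: 6.93
tool_pos: [0.5591, -0.0395, 0.0718]
tool_rot: [0.206, 0.677, 0.206, -0.676]
contact_force: [-1.0, 0.0, -3.3]
gripper_width: 0.258
```

```bash
python3 -c "
from h import *
print(psi(),sensors.state()['tool_pos'],sensors.state()['contact_force'])
f=cams.grab_frame('wrist');np.save('w7.npy',f,allow_pickle=True)
cv2.imwrite('pics/w7z.png',cv2.resize(f['img'][0:120,140:300],(800,600),interpolation=cv2.INTER_CUBIC))"
```

```text
-56.129517273504234 [ 0.55907373 -0.03953277  0.0717576 ] [-1.04711161  0.03753596 -3.2719453 ]
```

View pics/w7z.png

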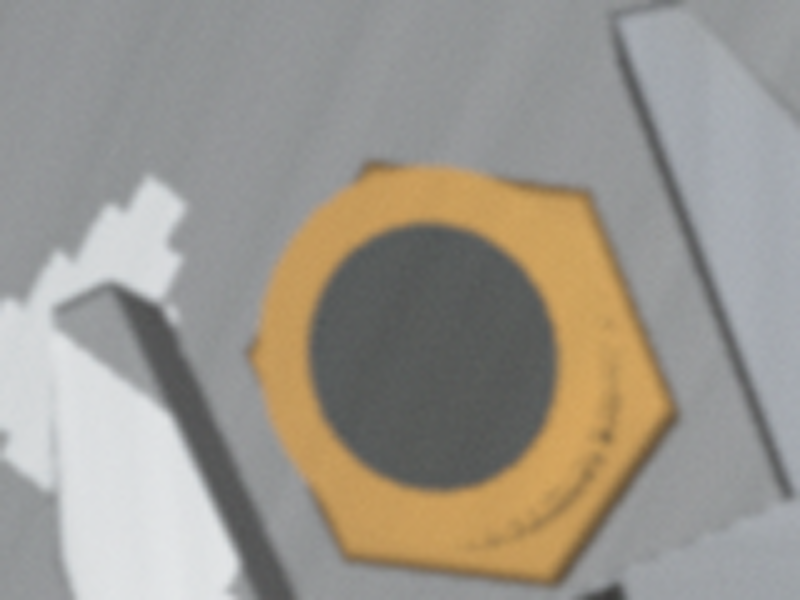

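```bash
python3 - <<'E'
from jaws import *
f=np.load("w7.npy",allow_pickle=True).item()
ana(f,[(620,22),(792,495)],[(112,293),(255,590)],[(370,163),(590,190),(677,412),(558,582),(347,557),(248,350)],.0808,140,0,5)
E
```

```text
mouth dir 55.592541351601916 mov dir 56.94146469041001 gap 0.04009869213653042 0.03957652967179204
nut [0.61936641 0.02465925] [17.91910343 18.00595862 17.95341448 17.98221398 17.88895138 18.20974962] corner ang -2.9881461674065055
nut left of fixed face 0.020919745206252807 nut behind fixed tip 0.014249549535464617
```

Emit:
drive_tool([
  {"x": 0.1,"y": 0.02,"z": 0.055,"ax": -0.1,"ay": 0,"az": 0},
  {"x": 0.4,"y": 0.02,"z": 0.055,"ax": -0.1,"ay": 0,"az": 0},
  {"x": 0.7,"y": 0.02,"z": 0.055,"ax": -0.1,"ay": 0,"az": 0},
  {"x": 0.8,"y": 0.02,"z": 0.055,"ax": -0.1,"ay": 0,"az": 0},
  {"x": 0.8,"y": 0.02,"z": 0.055,"ax": -0.1,"ay": 0,"az": 0},
])

```text
time: 7.4
tool_pos: [0.5573, -0.0405, 0.0506]
tool_rot: [-0.209, -0.675, -0.209, 0.676]
contact_force: [-1.0, 0.1, -2.9]
gripper_width: 0.259
```

```bash
python3 -c "
from h import *
print(psi(),sensors.state()['tool_pos'],sensors.state()['contact_force'],sensors.state()['ft_torque'])
f=cams.grab_frame('wrist');np.save('w8.npy',f,allow_pickle=True)
cv2.imwrite('pics/w8z.png',cv2.resize(f['img'][0:120,140:300],(800,600),interpolation=cv2.INTER_CUBIC))"
```

```text
-55.62197405226434 [ 0.55725162 -0.04052264  0.05055476] [-0.95012011  0.08222271 -2.88197505] [-0.04478136  0.17806239  0.00208045]
```

View pics/w8z.png

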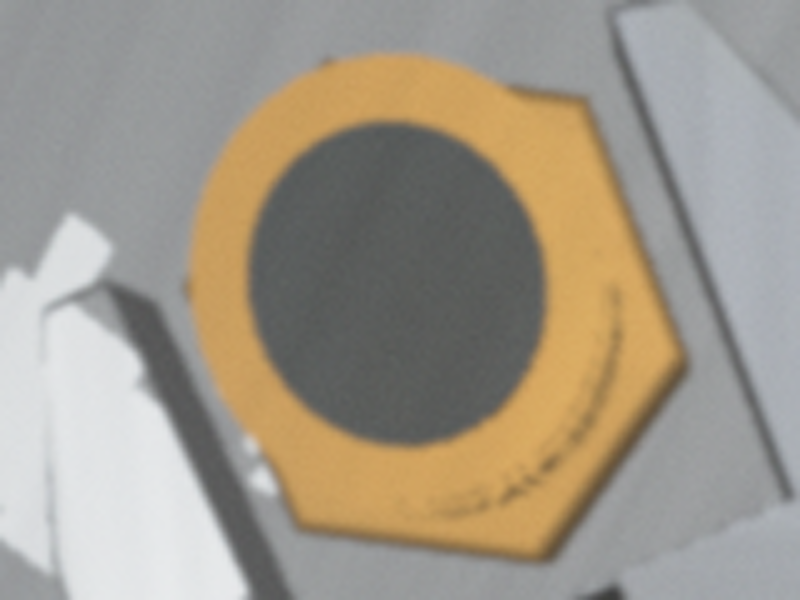

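Emit:
drive_tool([
  {"x": 0.05,"y": 0,"z": 0,"ax": 0,"ay": 0,"az": 0},
  {"x": 0.08,"y": 0,"z": 0,"ax": 0,"ay": 0,"az": 0},
  {"x": 0.08,"y": 0,"z": 0,"ax": 0,"ay": 0,"az": 0},
])

```text
time: 7.7
tool_pos: [0.5575, -0.0406, 0.0499]
tool_rot: [-0.209, -0.675, -0.209, 0.676]
contact_force: [-4.9, -0.8, 5.6]
gripper_width: 0.253
```

```bash
python3 -c "
from h import *
print(psi(),sensors.state()['tool_pos'],sensors.state()['contact_force'],sensors.state()['ft_torque'])"
```

```text
-55.60719455743667 [ 0.55753194 -0.04057033  0.04992783] [-4.89860814 -0.76677197  5.6334021 ] [0.02618498 0.73072674 0.07272301]
```

Emit:
drive_tool([
  {"x": 0,"y": 0,"z": 0,"ax": 0,"ay": 0,"az": 0},
  {"x": 0,"y": 0,"z": 0,"ax": 0,"ay": 0,"az": 0},
  {"x": 0,"y": 0,"z": 0,"ax": 0,"ay": 0,"az": 0},
  {"x": -1,"y": 0,"z": 0,"ax": 0,"ay": 0,"az": 0},
  {"x": -2,"y": 0,"z": 0,"ax": 0,"ay": 0,"az": 0},
], hand=0.55)

```text
time: 8.12
tool_pos: [0.5559, -0.0401, 0.0973]
tool_rot: [-0.208, -0.674, -0.21, 0.677]
contact_force: [1.1, -0.1, -0.6]
gripper_width: 0.552
```

Emit:
drive_tool([
  {"x": -1,"y": 0,"z": 0,"ax": 0,"ay": 0,"az": 0},
  {"x": -1,"y": 0,"z": 0,"ax": 0,"ay": 0,"az": 0},
  {"x": -1,"y": 0,"z": 0,"ax": 0,"ay": 0,"az": 0},
])

```text
time: 8.37
tool_pos: [0.5592, -0.0408, 0.1262]
tool_rot: [0.21, 0.677, 0.208, -0.674]
contact_force: [0.0, 0.7, 0.4]
gripper_width: 0.549
```

```bash
python3 -c "
from h import *
print(psi(),sensors.state()['tool_pos'],sensors.state()['contact_force'],sensors.state()['ft_torque'])
f=cams.grab_frame('wrist');np.save('w9.npy',f,allow_pickle=True)
cv2.imwrite('pics/w9.png',f['img'])
cv2.imwrite('pics/w9z.png',cv2.resize(f['img'][0:180,160:400],(800,600),interpolation=cv2.INTER_CUBIC))"
```

```text
-55.61962043592668 [ 0.55917416 -0.04077938  0.12616255] [0.02362844 0.7439791  0.39433237] [ 0.01402808  0.01443322 -0.05035329]
```

View pics/w9.png

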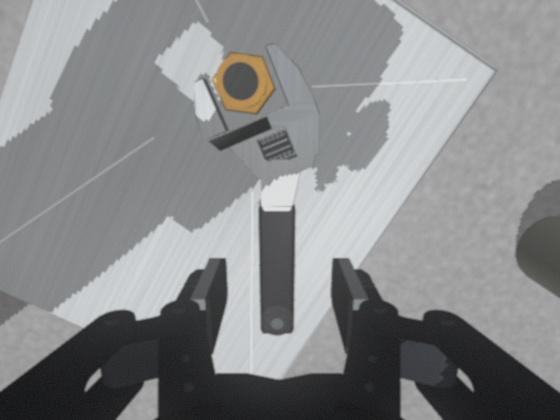

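View pics/w9z.png

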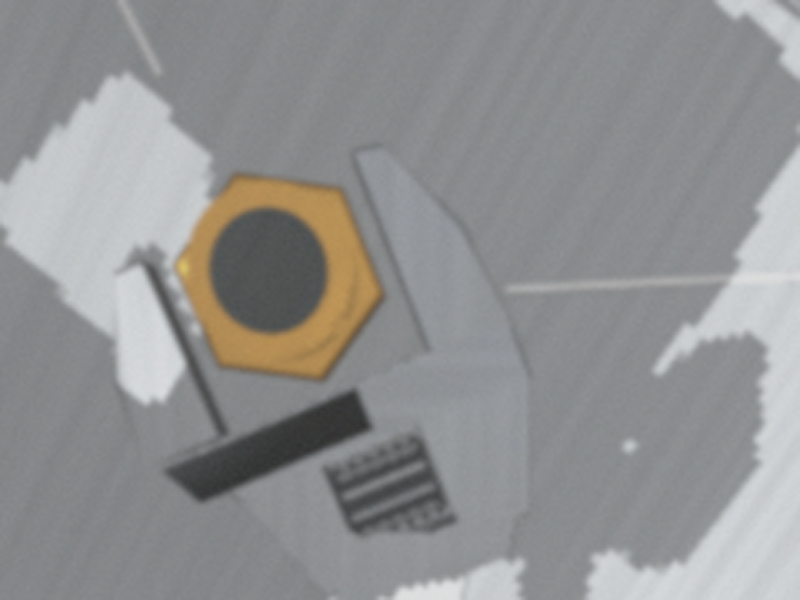

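```bash
python3 - <<'E'
from jaws import *
f=np.load("w9.npy",allow_pickle=True).item()
s=10/3
ana(f,[(356,155),(430,352)],[(142,268),(220,437)],[(238,175),(343,188),(384,296),(324,379),(220,365),(178,268)],.059,160,0,s)
print(ray(f,(160+390/s-.5,483/s-.5),.0613))
for p in [(260,207),(295,207),(261,333),(294,332)]: print(ray(f,p,.058).round(4))
E
```

```text
mouth dir 56.23684681342603 mov dir 57.61990768152749 gap 0.04068960821400806 0.03994914644731423
nut [0.61913042 0.02446894] [17.84397795 18.08601516 17.80551917 17.80236998 17.86119455 17.68658661] corner ang -2.952975722434855
nut left of fixed face 0.019371964847969343 nut behind fixed tip 0.01333320941353206
[ 0.60148565 -0.01004024  0.0613    ]
[ 0.5629 -0.0236  0.058 ]
[ 0.5754 -0.042   0.058 ]
[ 0.4857 -0.0756  0.058 ]
[ 0.4996 -0.0945  0.058 ]
```

```bash
python3 -c "
from h import *
go([.5961,-.0173,.078],-33.7)"
```

```text
shift [ 1.852  0.095 -1.785] turn [-4.384 -0.01  -0.013]
```

Emit:
drive_tool([
  {"x": 0,"y": 0.03,"z": -0.6,"ax": -1.4,"ay": 0,"az": 0},
  {"x": 0,"y": 0.07,"z": -1.2,"ax": -2.8,"ay": 0,"az": 0},
  {"x": 0.6,"y": 0.1,"z": -1.78,"ax": -4.2,"ay": 0,"az": 0},
  {"x": 1.4,"y": 0.1,"z": -1.78,"ax": -4.4,"ay": 0,"az": 0},
  {"x": 1.8,"y": 0.1,"z": -1.78,"ax": -4.4,"ay": 0,"az": 0},
], hand=0)

```text
time: 8.83
tool_pos: [0.5937, -0.0167, 0.0747]
tool_rot: [-0.333, -0.621, -0.336, 0.625]
contact_force: [-1.3, -0.3, -0.9]
gripper_width: 0.003
```

Emit:
drive_tool([
  {"x": 0,"y": 0,"z": 0,"ax": 0,"ay": 0,"az": 0},
  {"x": 0,"y": 0,"z": 0,"ax": 0,"ay": 0,"az": 0},
  {"x": 0,"y": 0,"z": 0,"ax": 0,"ay": 0,"az": 0},
])

```text
time: 9.08
tool_pos: [0.5955, -0.0176, 0.079]
tool_rot: [0.334, 0.623, 0.334, -0.623]
contact_force: [-0.1, 0.3, 1.5]
gripper_width: 0.0
```

```bash
python3 -c "
from h import *
print(psi(),sensors.state()['tool_pos'],sensors.state()['contact_force'])
f=cams.grab_frame('wrist');np.save('w10.npy',f,allow_pickle=True)
cv2.imwrite('pics/w10.png',f['img'])
go([.5961,-.0173,.0615],-33.7)"
```

```text
-33.66456513727871 [ 0.595522   -0.01764123  0.079043  ] [-0.0507882   0.25658182  1.45916799]
shift [ 0.729 -0.006 -0.016] turn [ 0.009 -0.006 -0.014]
```

View pics/w10.png

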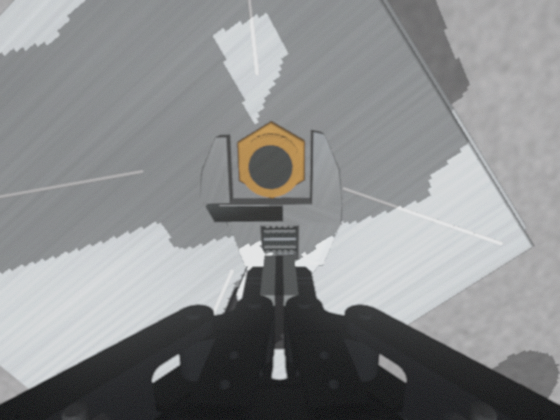

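Emit:
drive_tool([
  {"x": 0.4,"y": 0,"z": 0,"ax": 0,"ay": 0,"az": 0},
  {"x": 0.65,"y": 0,"z": 0,"ax": 0,"ay": 0,"az": 0},
  {"x": 0.75,"y": 0,"z": 0,"ax": 0,"ay": 0,"az": 0},
  {"x": 0.75,"y": 0,"z": 0,"ax": 0,"ay": 0,"az": 0},
])

```text
time: 9.47
tool_pos: [0.5958, -0.0176, 0.0612]
tool_rot: [-0.334, -0.623, -0.334, 0.623]
contact_force: [-2.5, -0.2, 5.5]
gripper_width: 0.003
```

```bash
python3 -c "
from h import *
print(psi(),sensors.state()['tool_pos'],sensors.state()['contact_force'])"
```

```text
-33.62806552137305 [ 0.59578565 -0.01761246  0.0611793 ] [-2.47178068 -0.16278621  5.46915863]
```

Emit:
drive_tool([
  {"x": 0.08,"y": 0,"z": 0,"ax": 0,"ay": 0,"az": 0},
  {"x": 0.08,"y": 0,"z": -0.15,"ax": 0,"ay": 0,"az": 0},
  {"x": 0.08,"y": 0,"z": -0.3,"ax": 0,"ay": 0,"az": 0},
])

```text
time: 9.72
tool_pos: [0.5997, -0.0118, 0.0609]
tool_rot: [-0.334, -0.623, -0.334, 0.624]
contact_force: [-8.7, -1.5, 16.0]
gripper_width: -0.002
```

```bash
python3 -c "
from h import *
print(psi(),sensors.state()['tool_pos'],sensors.state()['contact_force'])
f=cams.grab_frame('wrist');np.save('w11.npy',f,allow_pickle=True)
cv2.imwrite('pics/w11.png',f['img'])"
```

```text
-33.62855541604624 [ 0.59971726 -0.01182023  0.06094958] [-8.69240212 -1.46120058 16.02582943]
```

View pics/w11.png

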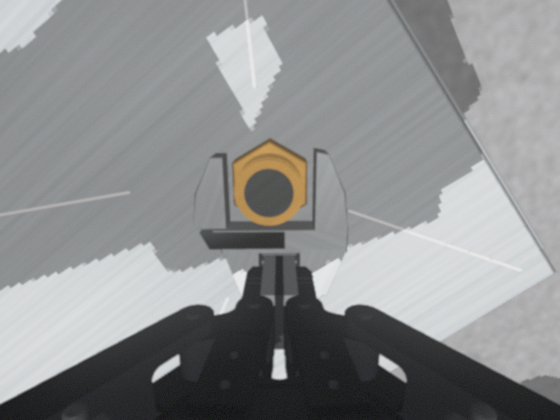

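Emit:
drive_tool([
  {"x": -0.03,"y": 0,"z": -0.13,"ax": 0,"ay": 0,"az": 0},
  {"x": -0.03,"y": 0,"z": -0.26,"ax": 0,"ay": 0,"az": 0},
  {"x": -0.03,"y": 0,"z": -0.38,"ax": 0,"ay": 0,"az": 0},
])

```text
time: 10.02
tool_pos: [0.6049, -0.0038, 0.0608]
tool_rot: [-0.334, -0.623, -0.334, 0.624]
contact_force: [-5.3, -1.7, 8.4]
gripper_width: 0.004
```

```bash
python3 -c "
from h import *
print(psi(),sensors.state()['tool_pos'],sensors.state()['contact_force'])
go([.5960,-.0170,.066],-33.7)
f=cams.grab_frame('wrist');np.save('w12.npy',f,allow_pickle=True)
cv2.imwrite('pics/w12.png',cv2.resize(f['img'][130:280,170:370],(800,600),interpolation=cv2.INTER_CUBIC))"
```

```text
-33.62442303708227 [ 0.60491606 -0.00381124  0.06081386] [-5.29568605 -1.66259483  8.43676793]
shift [-0.206 -0.005  0.637] turn [0.015 0.021 0.005]
```

View pics/w12.png

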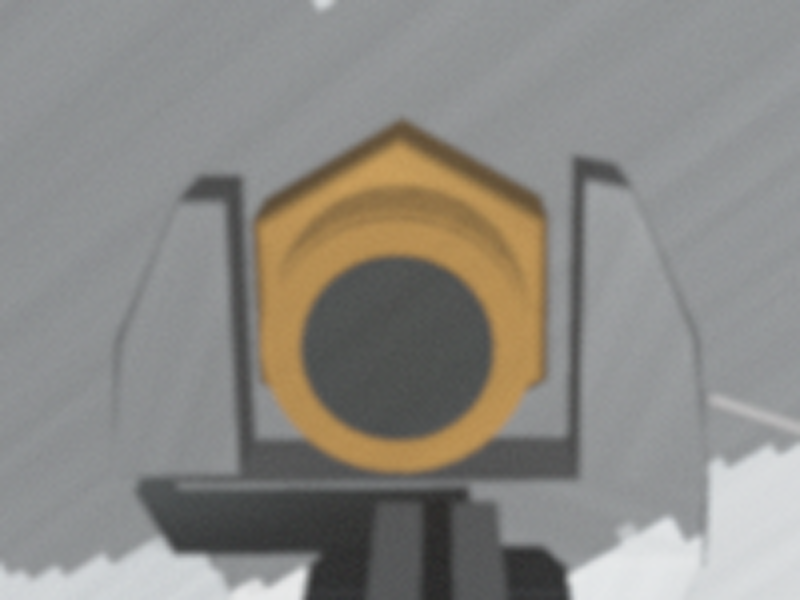

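```bash
python3 -c "
from h import *
f=np.load('w10.npy',allow_pickle=True).item()
cv2.imwrite('pics/w10z.png',cv2.resize(f['img'][110:260,170:370],(800,600),interpolation=cv2.INTER_CUBIC))"
```

```text
(no output)
```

View pics/w10z.png

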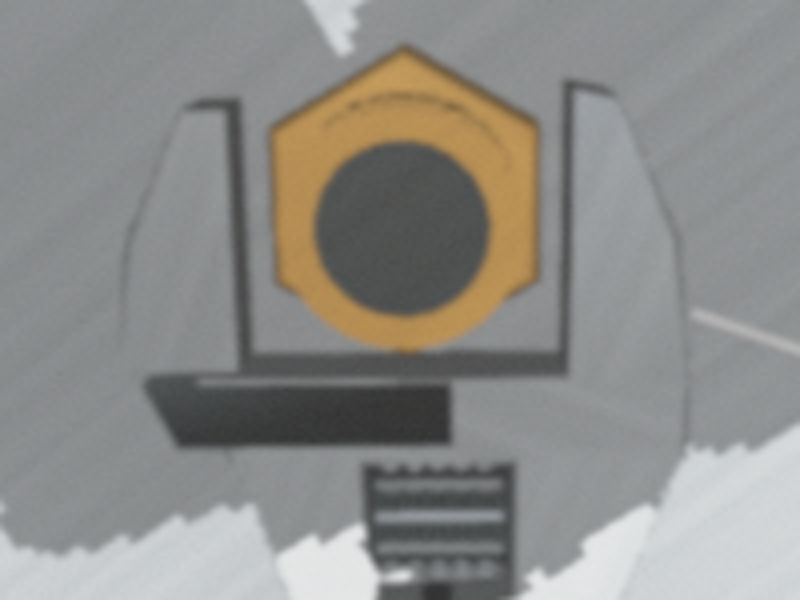

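Emit:
drive_tool([
  {"x": -0.25,"y": 0,"z": 0.05,"ax": 0,"ay": 0,"az": 0},
  {"x": -0.25,"y": 0,"z": 0.4,"ax": 0,"ay": 0,"az": 0},
  {"x": -0.25,"y": 0,"z": 0.69,"ax": 0,"ay": 0,"az": 0},
  {"x": -0.15,"y": 0,"z": 0.69,"ax": 0,"ay": 0,"az": 0},
  {"x": 0,"y": 0,"z": 0.69,"ax": 0,"ay": 0,"az": 0},
])

```text
time: 10.48
tool_pos: [0.5952, -0.0188, 0.0603]
tool_rot: [-0.334, -0.623, -0.334, 0.624]
contact_force: [-13.1, -1.4, 30.2]
gripper_width: 0.002
```

Emit:
drive_tool([
  {"x": 0.02,"y": 0,"z": -0.04,"ax": 0,"ay": 0,"az": 0},
  {"x": 0.02,"y": 0,"z": -0.18,"ax": 0,"ay": 0,"az": 0},
  {"x": 0.02,"y": 0,"z": -0.32,"ax": 0,"ay": 0,"az": 0},
])

```text
time: 10.73
tool_pos: [0.5997, -0.0118, 0.0609]
tool_rot: [-0.334, -0.623, -0.334, 0.624]
contact_force: [-9.4, -1.0, 16.4]
gripper_width: -0.0
```

Emit:
drive_tool([
  {"x": -0.05,"y": 0,"z": -0.14,"ax": 0,"ay": 0,"az": 0},
  {"x": -0.05,"y": 0,"z": -0.28,"ax": 0,"ay": 0,"az": 0},
  {"x": -0.05,"y": 0,"z": -0.42,"ax": 0,"ay": 0,"az": 0},
  {"x": -0.05,"y": 0,"z": -0.45,"ax": 0,"ay": 0,"az": 0},
])

```text
time: 11.07
tool_pos: [0.6065, -0.0018, 0.0601]
tool_rot: [0.334, 0.623, 0.334, -0.623]
contact_force: [0.4, -1.5, 5.0]
gripper_width: -0.003
```

```bash
cat > look.py <<'E'
import sys
from h import *
n=sys.argv[1]
s=sensors.state();print(psi(),s['tool_pos'],s['contact_force'])
m=np.array([np.cos(np.radians(56.3)),np.sin(np.radians(56.3))]);L=np.array([-m[1],m[0]])
d=s['tool_pos'][:2]-np.array([.6008,-.0102]);print('along m',d@m*1e3,'left',d@L*1e3,'Fm',s['contact_force'][:2]@m,'FL',s['contact_force'][:2]@L)
f=cams.grab_frame('wrist');np.save(n+'.npy',f,allow_pickle=True)
u,v=proj(f,[.6192,.0247,.059]);r=int(v)-70;c=int(u)-100;r=max(r,0);print('crop',c,r)
cv2.imwrite(f'pics/{n}.png',cv2.resize(f['img'][r:r+150,c:c+200],(800,600),interpolation=cv2.INTER_CUBIC))
E
python3 look.py w13
```

```text
-33.62161494758071 [ 0.60646707 -0.00178293  0.06005153] [ 0.37094672 -1.52813513  5.03926388]
along m 10.146956672167864 left -0.04457874070434697 Fm -1.065520601346125 FL -1.1564879135978614
crop 169 143
```

View pics/w13.png

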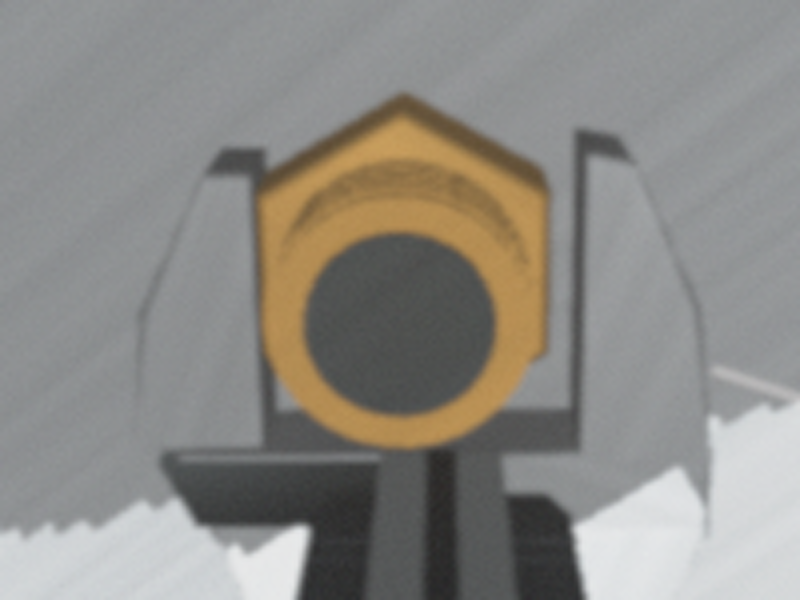

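Emit:
drive_tool([
  {"x": -0.25,"y": 0,"z": 0.05,"ax": 0,"ay": 0,"az": 0},
  {"x": -0.25,"y": -0.05,"z": 0.4,"ax": 0,"ay": 0,"az": 0},
  {"x": -0.25,"y": -0.05,"z": 0.76,"ax": 0,"ay": 0,"az": 0},
  {"x": -0.12,"y": -0.05,"z": 0.76,"ax": 0,"ay": 0,"az": 0},
  {"x": -0.05,"y": -0.05,"z": 0.76,"ax": 0,"ay": 0,"az": 0},
])

```text
time: 11.53
tool_pos: [0.5938, -0.0178, 0.0608]
tool_rot: [-0.334, -0.623, -0.334, 0.624]
contact_force: [-6.0, -3.1, 12.7]
gripper_width: -0.003
```

Emit:
drive_tool([
  {"x": 0.05,"y": 0,"z": 0,"ax": 0,"ay": 0,"az": 0},
  {"x": 0.05,"y": 0,"z": -0.15,"ax": 0,"ay": 0,"az": 0},
  {"x": 0.05,"y": 0,"z": -0.3,"ax": 0,"ay": 0,"az": 0},
])

```text
time: 11.78
tool_pos: [0.5981, -0.0116, 0.0611]
tool_rot: [-0.334, -0.622, -0.334, 0.624]
contact_force: [-7.8, -1.7, 12.2]
gripper_width: 0.001
```

Emit:
drive_tool([
  {"x": -0.01,"y": 0,"z": -0.14,"ax": 0,"ay": 0,"az": 0},
  {"x": -0.01,"y": 0,"z": -0.28,"ax": 0,"ay": 0,"az": 0},
  {"x": -0.01,"y": 0,"z": -0.42,"ax": 0,"ay": 0,"az": 0},
])

```text
time: 12.03
tool_pos: [0.6038, -0.0027, 0.061]
tool_rot: [-0.334, -0.622, -0.334, 0.624]
contact_force: [-5.6, -1.3, 7.6]
gripper_width: 0.001
```

```bash
python3 look.py w14
```

```text
-33.631300327343126 [ 0.60384414 -0.00266807  0.06097919] [-5.62705972 -1.34863609  7.64985556]
along m 7.955239652123015 left 1.6464645605652508 Fm -4.244146081691092 FL 3.9331723061137853
crop 173 137
```

View pics/w14.png

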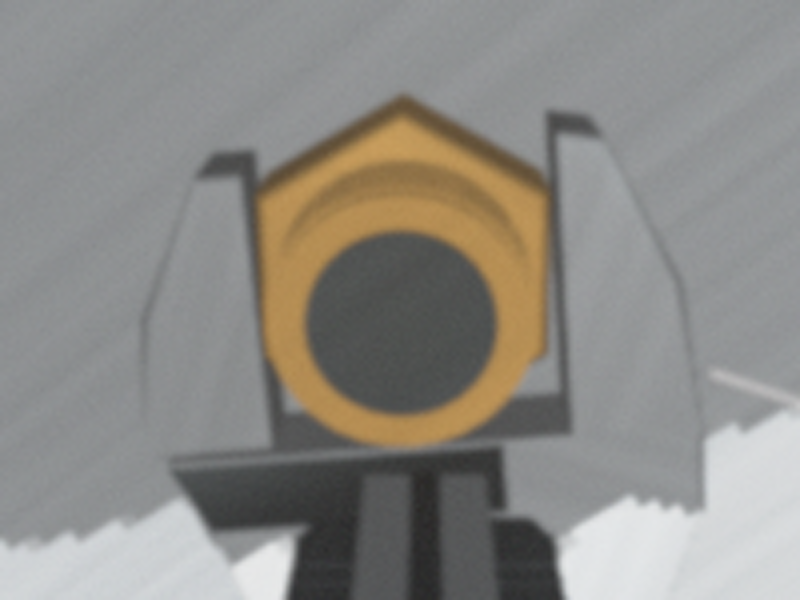

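Emit:
drive_tool([
  {"x": -0.25,"y": 0,"z": 0.05,"ax": 0,"ay": 0,"az": 0},
  {"x": -0.25,"y": -0.05,"z": 0.4,"ax": 0,"ay": 0,"az": 0},
  {"x": -0.25,"y": -0.05,"z": 0.68,"ax": 0,"ay": 0,"az": 0},
  {"x": -0.12,"y": -0.05,"z": 0.68,"ax": 0,"ay": 0,"az": 0},
  {"x": -0.04,"y": -0.05,"z": 0.68,"ax": 0,"ay": 0,"az": 0},
])

```text
time: 12.5
tool_pos: [0.5935, -0.016, 0.0607]
tool_rot: [-0.334, -0.623, -0.334, 0.624]
contact_force: [-6.4, -1.7, 14.6]
gripper_width: -0.0
```

Emit:
drive_tool([
  {"x": 0.03,"y": 0,"z": 0,"ax": 0,"ay": 0,"az": 0},
  {"x": 0.03,"y": 0,"z": -0.14,"ax": 0,"ay": 0,"az": 0},
  {"x": 0.03,"y": 0,"z": -0.28,"ax": 0,"ay": 0,"az": 0},
])

```text
time: 12.75
tool_pos: [0.5968, -0.0105, 0.061]
tool_rot: [-0.334, -0.622, -0.334, 0.625]
contact_force: [-9.2, -4.0, 11.9]
gripper_width: 0.002
```

```bash
python3 look.py w15
```

```text
-33.631765749093134 [ 0.59681351 -0.01046017  0.06100933] [-9.18126445 -3.95156313 11.91701015]
along m -2.4283315385749944 left 3.1722212629414117 Fm -8.381692653935115 FL 5.445888017245874
crop 177 114
```

View pics/w15.png

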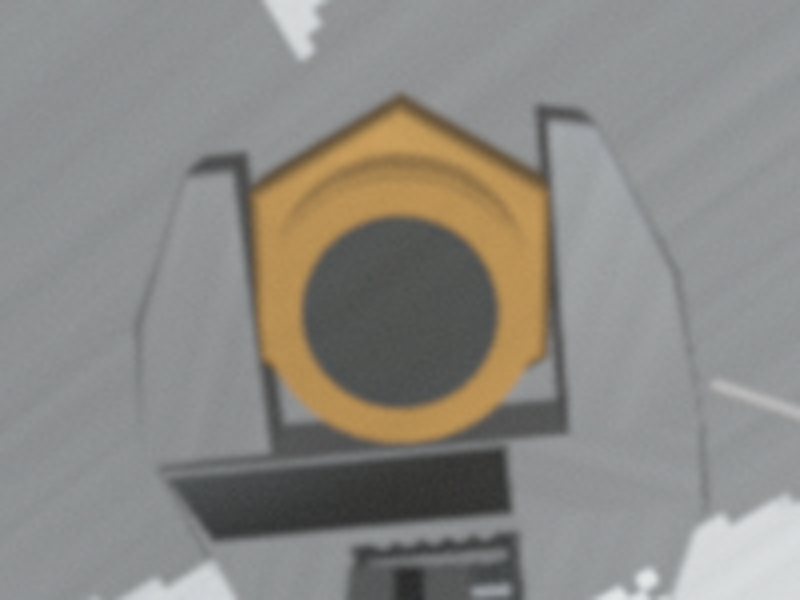

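Emit:
drive_tool([
  {"x": 0.01,"y": -0.1,"z": -0.08,"ax": 0,"ay": 0,"az": 0},
  {"x": 0.01,"y": -0.2,"z": -0.16,"ax": 0,"ay": 0,"az": 0},
  {"x": 0.01,"y": -0.28,"z": -0.24,"ax": 0,"ay": 0,"az": 0},
])

```text
time: 13.05
tool_pos: [0.5968, -0.002, 0.0611]
tool_rot: [0.335, 0.624, 0.332, -0.623]
contact_force: [0.6, -4.8, 4.7]
gripper_width: -0.0
```

```bash
python3 look.py w16
```

```text
-33.63379712911143 [ 0.59682317 -0.00200916  0.06112774] [ 0.56785872 -4.78512164  4.70551564]
along m 4.607882227769478 left 7.853184807436258 Fm -3.665928427372246 FL -3.1274304768075245
crop 188 130
```

View pics/w16.png

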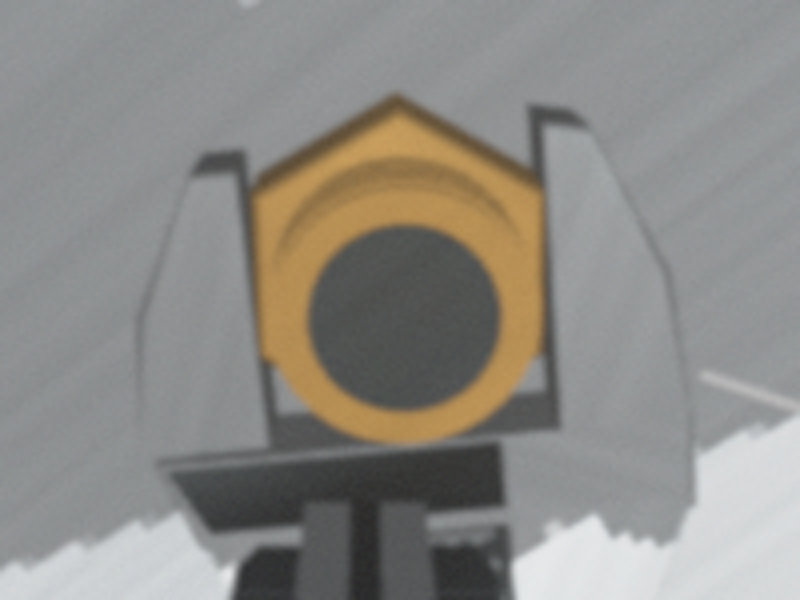

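Emit:
drive_tool([
  {"x": -0.25,"y": 0,"z": 0.05,"ax": 0,"ay": 0,"az": 0},
  {"x": -0.25,"y": 0.15,"z": 0.3,"ax": 0,"ay": 0,"az": 0},
  {"x": -0.25,"y": 0.24,"z": 0.44,"ax": 0,"ay": 0,"az": 0},
  {"x": -0.12,"y": 0.24,"z": 0.44,"ax": 0,"ay": 0,"az": 0},
  {"x": -0.04,"y": 0.24,"z": 0.44,"ax": 0,"ay": 0,"az": 0},
])

```text
time: 13.52
tool_pos: [0.5942, -0.0135, 0.0609]
tool_rot: [-0.334, -0.623, -0.334, 0.624]
contact_force: [-6.0, -0.2, 15.3]
gripper_width: -0.002
```

Emit:
drive_tool([
  {"x": 0.03,"y": 0,"z": 0,"ax": 0,"ay": 0,"az": 0},
  {"x": 0.03,"y": -0.03,"z": -0.12,"ax": 0,"ay": 0,"az": 0},
  {"x": 0.03,"y": -0.08,"z": -0.24,"ax": 0,"ay": 0,"az": 0},
])

```text
time: 13.77
tool_pos: [0.5962, -0.0088, 0.0611]
tool_rot: [-0.335, -0.623, -0.333, 0.624]
contact_force: [-2.1, -6.0, 6.2]
gripper_width: -0.003
```

```bash
python3 look.py w17
```

```text
-33.62244773090171 [ 0.59621795 -0.00879164  0.06114027] [-2.11382137 -6.03756186  6.18774262]
along m -1.3706328773501288 left 4.593476791917742 Fm -6.195816481912074 FL -1.5913051512859637
crop 180 116
```

View pics/w17.png

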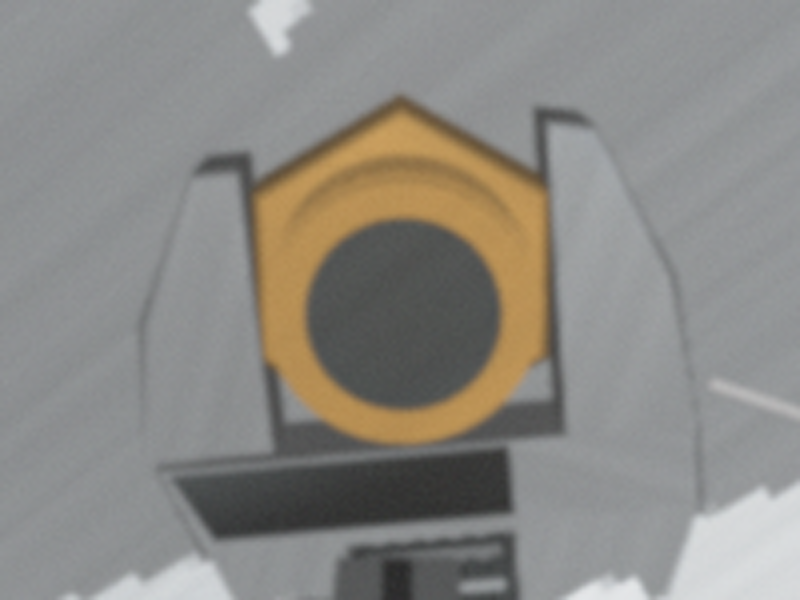

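```bash
python3 - <<'E'
from h import *
def ang(n,c,r,a,b):
    f=np.load(n+'.npy',allow_pickle=True).item()
    A,B=[ray(f,(c+p[0]/4-.375,r+p[1]/4-.375),.059)[:2] for p in (a,b)]
    d=A-B;return round(np.degrees(np.arctan2(d[1],d[0])),2)
print('w10',ang('w10',170,110,(272,130),(278,285)),ang('w10',170,110,(539,125),(539,285)))
print('w13 nut',ang('w13',169,143,(258,190),(264,355)),ang('w13',169,143,(547,190),(547,350)),'jaw',ang('w13',169,143,(254,180),(265,440)),ang('w13',169,143,(583,150),(580,440)))
print('w17 nut',ang('w17',180,116,(254,190),(265,360)),ang('w17',180,116,(547,188),(550,355)),'jaw',ang('w17',180,116,(249,175),(272,440)),ang('w17',180,116,(548,120),(563,430)))
E
```

```text
w10 56.65 57.56
w13 nut 56.25 57.65 jaw 56.54 57.5
w17 nut 58.38 59.22 jaw 59.59 61.01
```

Emit:
drive_tool([
  {"x": 0.01,"y": -0.03,"z": -0.1,"ax": 0,"ay": 0,"az": 0},
  {"x": 0.01,"y": -0.06,"z": -0.2,"ax": 0,"ay": 0,"az": 0},
  {"x": 0.01,"y": -0.08,"z": -0.28,"ax": 0,"ay": 0,"az": 0},
])

```text
time: 14.07
tool_pos: [0.599, -0.0018, 0.0611]
tool_rot: [-0.335, -0.623, -0.333, 0.624]
contact_force: [-1.6, -6.2, 7.3]
gripper_width: 0.002
```

```bash
python3 look.py w18
```

```text
-33.61957237930338 [ 0.5989522  -0.00180912  0.06110695] [-1.57633114 -6.17651637  7.26701881]
along m 5.955588650497764 left 6.192920228872522 Fm -6.01319680396047 FL -2.1155705004580816
crop 184 133
```

View pics/w18.png

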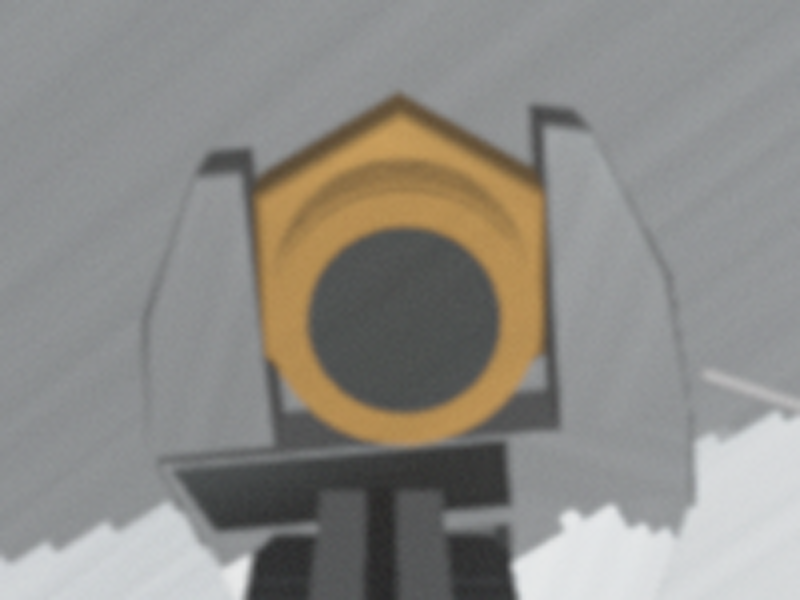

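Emit:
drive_tool([
  {"x": -0.25,"y": 0,"z": 0.05,"ax": 0,"ay": 0,"az": 0},
  {"x": -0.25,"y": 0.1,"z": 0.3,"ax": 0,"ay": 0,"az": 0},
  {"x": -0.25,"y": 0.16,"z": 0.46,"ax": 0,"ay": 0,"az": 0},
  {"x": -0.12,"y": 0.16,"z": 0.46,"ax": 0,"ay": 0,"az": 0},
  {"x": -0.04,"y": 0.16,"z": 0.46,"ax": 0,"ay": 0,"az": 0},
])

```text
time: 14.53
tool_pos: [0.595, -0.0122, 0.0609]
tool_rot: [-0.334, -0.623, -0.334, 0.624]
contact_force: [-5.9, -1.1, 16.1]
gripper_width: 0.002
```

Emit:
drive_tool([
  {"x": 0.04,"y": 0,"z": 0,"ax": 0,"ay": 0,"az": 0},
  {"x": 0.04,"y": -0.03,"z": -0.1,"ax": 0,"ay": 0,"az": 0},
  {"x": 0.04,"y": -0.06,"z": -0.2,"ax": 0,"ay": 0,"az": 0},
])

```text
time: 14.78
tool_pos: [0.5966, -0.0089, 0.0611]
tool_rot: [-0.335, -0.622, -0.333, 0.624]
contact_force: [-3.7, -7.1, 7.6]
gripper_width: -0.001
```

Emit:
drive_tool([
  {"x": 0,"y": -0.02,"z": -0.1,"ax": 0,"ay": 0,"az": 0},
  {"x": 0,"y": -0.04,"z": -0.2,"ax": 0,"ay": 0,"az": 0},
  {"x": 0,"y": -0.06,"z": -0.3,"ax": 0,"ay": 0,"az": 0},
])

```text
time: 15.03
tool_pos: [0.6002, -0.0015, 0.0611]
tool_rot: [-0.335, -0.623, -0.333, 0.624]
contact_force: [-2.7, -5.6, 6.6]
gripper_width: 0.002
```

```bash
python3 look.py w19
```

```text
-33.613824847109136 [ 0.60020614 -0.0015177   0.06111471] [-2.70665581 -5.58525717  6.63833255]
along m 6.893776199813318 left 5.311386641289326 Fm -6.148450618288523 FL -0.8471353628836843
crop 182 135
```

View pics/w19.png

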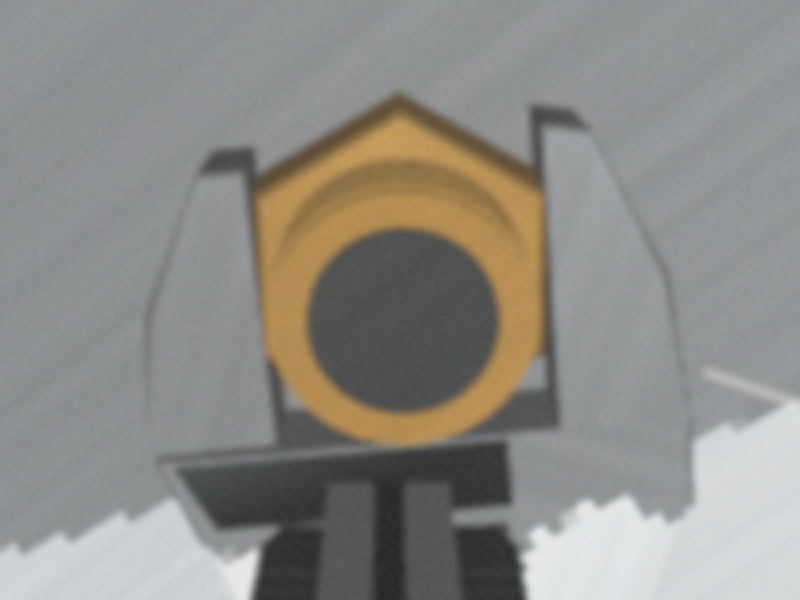

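Emit:
drive_tool([
  {"x": -0.25,"y": 0,"z": 0.05,"ax": 0,"ay": 0,"az": 0},
  {"x": -0.25,"y": 0.08,"z": 0.3,"ax": 0,"ay": 0,"az": 0},
  {"x": -0.25,"y": 0.12,"z": 0.52,"ax": 0,"ay": 0,"az": 0},
  {"x": -0.12,"y": 0.12,"z": 0.52,"ax": 0,"ay": 0,"az": 0},
  {"x": -0.02,"y": 0.12,"z": 0.52,"ax": 0,"ay": 0,"az": 0},
])

```text
time: 15.5
tool_pos: [0.5947, -0.0127, 0.0608]
tool_rot: [-0.334, -0.623, -0.334, 0.624]
contact_force: [-8.3, -1.1, 19.3]
gripper_width: -0.002
```

Emit:
drive_tool([
  {"x": 0.06,"y": 0,"z": 0,"ax": 0,"ay": 0,"az": 0},
  {"x": 0.06,"y": -0.03,"z": -0.12,"ax": 0,"ay": 0,"az": 0},
  {"x": 0.06,"y": -0.06,"z": -0.24,"ax": 0,"ay": 0,"az": 0},
])

```text
time: 15.75
tool_pos: [0.5966, -0.0089, 0.061]
tool_rot: [-0.336, -0.621, -0.333, 0.625]
contact_force: [-9.7, -10.5, 15.7]
gripper_width: -0.004
```

Emit:
drive_tool([
  {"x": 0.02,"y": -0.02,"z": -0.1,"ax": 0,"ay": 0,"az": 0},
  {"x": 0.02,"y": -0.04,"z": -0.2,"ax": 0,"ay": 0,"az": 0},
  {"x": 0.02,"y": -0.06,"z": -0.3,"ax": 0,"ay": 0,"az": 0},
])

```text
time: 16.0
tool_pos: [0.5994, -0.0034, 0.0608]
tool_rot: [-0.336, -0.621, -0.332, 0.626]
contact_force: [-11.3, -14.3, 16.9]
gripper_width: 0.003
```

```bash
python3 look.py w20
```

```text
-33.57332239834123 [ 0.59936163 -0.00335172  0.06082684] [-11.334238   -14.33312979  16.89177045]
along m 4.899385663107163 left 4.996388880016861 Fm -18.213245205636987 FL 1.4769088294611215
crop 181 131
```

View pics/w20.png

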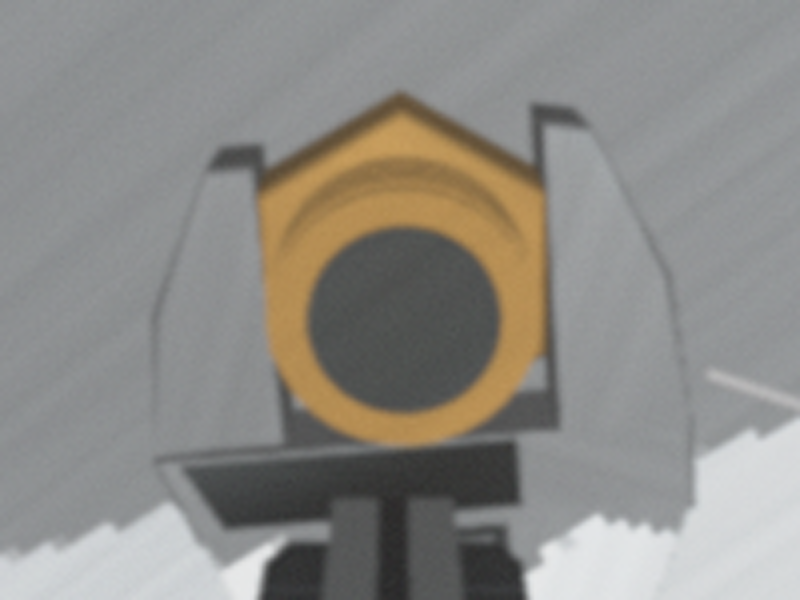

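Emit:
drive_tool([
  {"x": -0.3,"y": 0,"z": 0.05,"ax": 0,"ay": 0,"az": 0},
  {"x": -1,"y": 0,"z": 0.3,"ax": 0,"ay": 0,"az": 0},
  {"x": -1.8,"y": 0,"z": 0.6,"ax": 0,"ay": 0,"az": 0},
  {"x": -2.2,"y": 0,"z": 0.8,"ax": 0,"ay": 0,"az": 0},
  {"x": -2.2,"y": 0,"z": 0.8,"ax": 0,"ay": 0,"az": 0},
])

```text
time: 16.47
tool_pos: [0.5902, -0.0165, 0.1159]
tool_rot: [0.335, 0.625, 0.333, -0.622]
contact_force: [0.8, 0.2, -0.1]
gripper_width: 0.0
```

```bash
python3 look.py w21;  python3 -c "
import cv2;from h import *
f=np.load('w21.npy',allow_pickle=True).item();cv2.imwrite('pics/w21f.png',f['img'])"
```

```text
-33.664294521835366 [ 0.59016172 -0.01654209  0.11594615] [ 0.84905487  0.23722047 -0.06864697]
along m -11.178918971031162 left 5.331689047728422 Fm 0.6684499093257738 FL -0.5747542489552746
crop 181 79
```

View pics/w21.png

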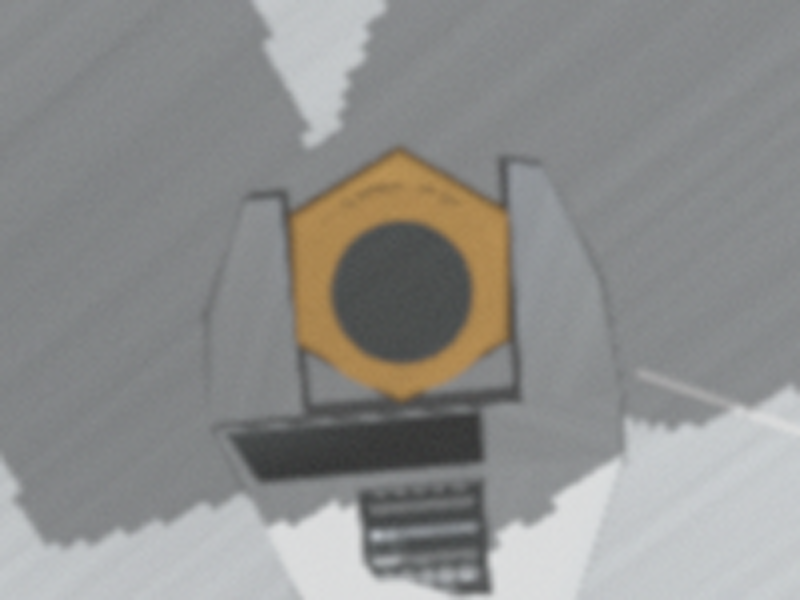

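View pics/w21f.png

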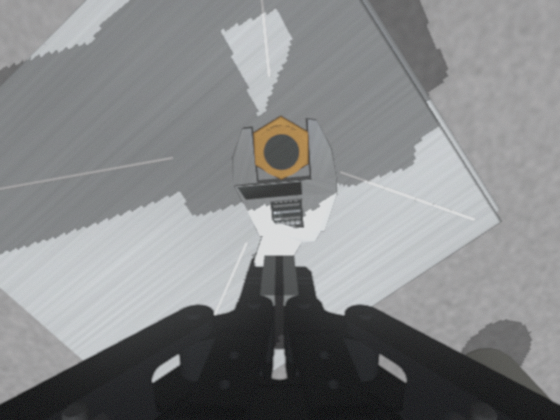

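```bash
python3 - <<'E'
from jaws import *
f=np.load('w21.npy',allow_pickle=True).item()
ana(f,[(506,162),(517,395)],[(285,197),(303,405)],[(400,150),(507,212),(509,343),(403,400),(298,347),(290,213)],.059,181,79,4)
N=np.array([ray(f,(181+u/4-.375,79+v/4-.375),.059)[:2] for u,v in [(400,150),(507,212),(509,343),(403,400),(298,347),(290,213)]])
c=N.mean(0)
print([round((np.degrees(np.arctan2(*(q-c)[::-1]))+30)%60-30,1) for q in N])
E
```

```text
mouth dir 60.478340046815276 mov dir 60.16812217968311 gap 0.031242902656989452 0.031404193201864175
nut [0.61934726 0.02511589] [17.82213642 17.62032954 18.13274246 17.54693041 17.83753002 18.22725493] corner ang -2.654817496000208
nut left of fixed face 0.015745125462520642 nut behind fixed tip 0.015108535103536783
[np.float64(-3.0), np.float64(-1.5), np.float64(-4.0), np.float64(-2.7), np.float64(-0.6), np.float64(-4.1)]
```

```bash
python3 -c "
from h import *
go([.5544,-.0440,.11],-52.2)"
```

```text
shift [ 0.169 -0.548  1.707] turn [ 3.709 -0.02  -0.02 ]
```

Emit:
drive_tool([
  {"x": 0,"y": -0.2,"z": 0.6,"ax": 1.3,"ay": 0,"az": 0},
  {"x": 0.1,"y": -0.4,"z": 1.2,"ax": 2.6,"ay": 0,"az": 0},
  {"x": 0.15,"y": -0.55,"z": 1.7,"ax": 3.7,"ay": 0,"az": 0},
  {"x": 0.15,"y": -0.55,"z": 1.7,"ax": 3.7,"ay": 0,"az": 0},
  {"x": 0.15,"y": -0.55,"z": 1.7,"ax": 3.7,"ay": 0,"az": 0},
], hand=0.5)

```text
time: 16.93
tool_pos: [0.5529, -0.0433, 0.108]
tool_rot: [-0.229, -0.668, -0.231, 0.669]
contact_force: [-0.7, 0.7, 0.3]
gripper_width: 0.5
```

```bash
python3 -c "
from h import *
s=sensors.state();print(psi(),s['tool_pos'])
f=cams.grab_frame('wrist');np.save('w22.npy',f,allow_pickle=True);cv2.imwrite('pics/w22.png',f['img'])
print(proj(f,[.5425+.036*.79,-.0532+.036*.613,.058]))
"
```

```text
-52.04097567298881 [ 0.55292499 -0.04334739  0.10798546]
[282.01175813 200.39370299]
```

View pics/w22.png

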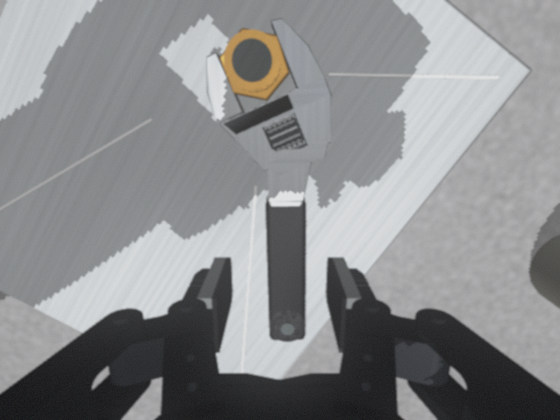

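```bash
python3 -c "
from h import *
f=np.load('w22.npy',allow_pickle=True).item()
A=ray(f,(287,206),.058);B=ray(f,(287.5,337),.058);d=A-B;print(A,B,np.linalg.norm(d),np.degrees(np.arctan2(d[1],d[0])))
g=A-d/np.linalg.norm(d)*.036;print('grip',g); t=g+d/np.linalg.norm(d)*.015
t[2]=.0485;print(t)
s=np.degrees(np.arctan2(d[1],d[0]))-90
go(t,s)
"
```

```text
[ 0.57007655 -0.03548193  0.058     ] [ 0.5005362  -0.09094791  0.058     ] 0.08895130934534269 38.576162499462164
grip [ 0.54193247 -0.05792989  0.058     ]
[ 0.55365917 -0.04857657  0.0485    ]
shift [2.402 0.174 0.127] turn [-0.118  0.005  0.015]
```

Emit:
drive_tool([
  {"x": 0.6,"y": 0.17,"z": 0.12,"ax": -0.1,"ay": 0,"az": 0},
  {"x": 1.3,"y": 0.17,"z": 0.12,"ax": -0.1,"ay": 0,"az": 0},
  {"x": 2,"y": 0.17,"z": 0.12,"ax": -0.1,"ay": 0,"az": 0},
  {"x": 2.35,"y": 0.17,"z": 0.12,"ax": -0.1,"ay": 0,"az": 0},
  {"x": 2.35,"y": 0.17,"z": 0.12,"ax": -0.1,"ay": 0,"az": 0},
])

```text
time: 17.4
tool_pos: [0.5524, -0.048, 0.0479]
tool_rot: [-0.232, -0.666, -0.234, 0.669]
contact_force: [0.0, -0.4, -0.1]
gripper_width: 0.496
```

Emit:
drive_tool([
  {"x": 0,"y": 0,"z": 0,"ax": 0,"ay": 0,"az": 0},
  {"x": 0,"y": 0,"z": 0,"ax": 0,"ay": 0,"az": 0},
  {"x": 0,"y": 0,"z": 0,"ax": 0,"ay": 0,"az": 0},
  {"x": 0,"y": 0,"z": 0,"ax": 0,"ay": 0,"az": 0},
], hand=0)

```text
time: 17.73
tool_pos: [0.5544, -0.0484, 0.0517]
tool_rot: [0.232, 0.668, 0.233, -0.667]
contact_force: [-1.2, 2.6, 0.1]
gripper_width: 0.256
```

```bash
python3 -c "
from h import *
s=sensors.state();print(psi(),s['tool_pos'],s['contact_force'],s['ft_torque'],s['gripper_width'],s['joint_pos'])
f=cams.grab_frame('wrist');np.save('w23.npy',f,allow_pickle=True);cv2.imwrite('pics/w23.png',f['img'])
"
```

```text
-51.58485101919099 [ 0.55443947 -0.04836033  0.05169639] [-1.2491179   2.64316284  0.13633018] [0.52933014 0.2417479  0.20298776] 0.25563197447256175 [-2.21180562e-01  7.25916176e-02  1.91050974e+00  9.82699057e-04
  1.15786425e+00  6.78750903e-01]
```

View pics/w23.png

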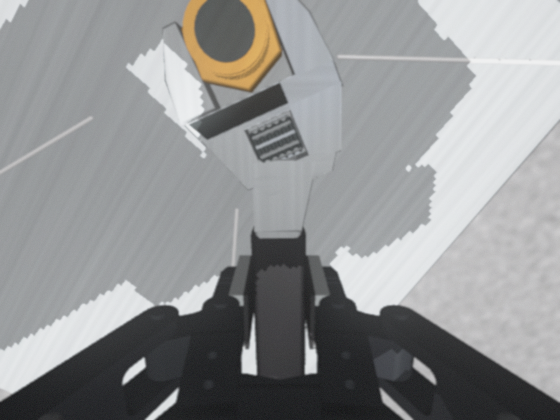

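```bash
python3 -c "
from h import *
C=np.array([.6193,.0250]);s=sensors.state();r=rot(s['tool_rot']).inv().apply(np.append(C,s['tool_pos'][2])-s['tool_pos']);print(r)
for a in [1,2,3,4,8,12,16,20]:
    A=R.from_rotvec([np.radians(a),0,0]);d=r-A.apply(r);print(a,a/5,(d/.025).round(3))
"
```

```text
[ 0.00012019 -0.01723413 -0.09640819]
1 0.2 [ 0.    -0.067  0.011]
2 0.4 [ 0.    -0.135  0.022]
3 0.6 [ 0.    -0.203  0.031]
4 0.8 [ 0.    -0.271  0.039]
8 1.6 [ 0.    -0.543  0.058]
12 2.4 [ 0.    -0.817  0.059]
16 3.2 [-0.    -1.09   0.041]
20 4.0 [ 0.    -1.361  0.003]
```

Emit:
drive_tool([
  {"x": 0,"y": -0.135,"z": 0.022,"ax": 0.4,"ay": 0,"az": 0},
  {"x": 0,"y": -0.271,"z": 0.039,"ax": 0.8,"ay": 0,"az": 0},
  {"x": 0,"y": -0.543,"z": 0.058,"ax": 1.6,"ay": 0,"az": 0},
  {"x": 0,"y": -0.817,"z": 0.059,"ax": 2.4,"ay": 0,"az": 0},
])

```text
time: 18.12
tool_pos: [0.5403, -0.035, 0.0516]
tool_rot: [-0.162, -0.688, -0.16, 0.689]
contact_force: [-1.8, -2.1, 1.3]
gripper_width: 0.251
```

```bash
python3 -c "
from h import *
s=sensors.state();print(psi(),s['tool_pos'],s['contact_force'],s['ft_torque'],s['gripper_width'])
f=cams.grab_frame('wrist');np.save('w24.npy',f,allow_pickle=True);cv2.imwrite('pics/w24.png',f['img'])
"
```

```text
-63.71472604813368 [ 0.54030095 -0.03500799  0.05164018] [-1.77636894 -2.13350134  1.28604983] [-0.38909911  0.35064286  0.60658488] 0.25127165795657214
```

View pics/w24.png

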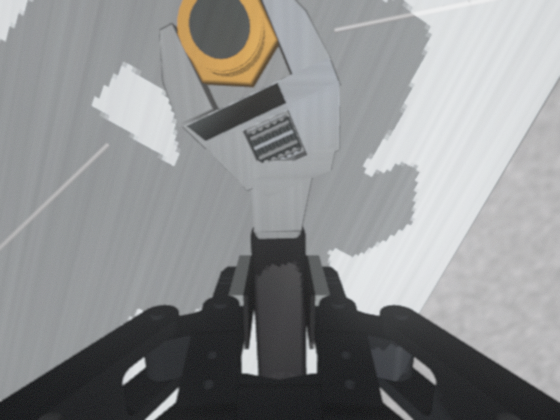

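Emit:
drive_tool([
  {"x": 0,"y": -0.271,"z": 0.039,"ax": 0.8,"ay": 0,"az": 0},
  {"x": 0,"y": -0.543,"z": 0.058,"ax": 1.6,"ay": 0,"az": 0},
  {"x": 0,"y": -0.817,"z": 0.059,"ax": 2.4,"ay": 0,"az": 0},
  {"x": 0,"y": -1.09,"z": 0.041,"ax": 3.2,"ay": 0,"az": 0},
  {"x": 0,"y": -1.361,"z": 0.003,"ax": 4,"ay": 0,"az": 0},
])

```text
time: 18.58
tool_pos: [0.5248, -0.0045, 0.0516]
tool_rot: [-0.04, -0.706, -0.038, 0.706]
contact_force: [-4.8, -3.3, 2.8]
gripper_width: 0.254
```

Emit:
drive_tool([
  {"x": 0,"y": -0.271,"z": 0.039,"ax": 0.8,"ay": 0,"az": 0},
  {"x": 0,"y": -0.543,"z": 0.058,"ax": 1.6,"ay": 0,"az": 0},
  {"x": 0,"y": -0.817,"z": 0.059,"ax": 2.4,"ay": 0,"az": 0},
  {"x": 0,"y": -1.09,"z": 0.041,"ax": 3.2,"ay": 0,"az": 0},
  {"x": 0,"y": -1.361,"z": 0.003,"ax": 4,"ay": 0,"az": 0},
])

```text
time: 19.0
tool_pos: [0.5205, 0.0296, 0.0516]
tool_rot: [0.083, -0.701, 0.085, 0.703]
contact_force: [-6.3, -1.7, 5.4]
gripper_width: 0.25
```

```bash
python3 -c "
from h import *
s=sensors.state();print(psi(),s['tool_pos'],s['contact_force'],s['ft_torque'],s['gripper_width'])
r=rot(s['tool_rot']).inv().apply(np.array([.6193,.0250,s['tool_pos'][2]])-s['tool_pos']);print(r)
f=cams.grab_frame('wrist');np.save('w25.npy',f,allow_pickle=True);cv2.imwrite('pics/w25.png',f['img']);cv2.imwrite('pics/w25z.png',cv2.resize(f['img'][0:120,140:300],(800,600),interpolation=cv2.INTER_CUBIC))
"
```

```text
-103.63117701219072 [0.5205054  0.02960885 0.05157292] [-6.28738145 -1.65606676  5.37442759] [-0.53575977  0.97723625  0.63724001] 0.2495930630764894
[-0.00020627 -0.01880389 -0.09709781]
```

View pics/w25z.png

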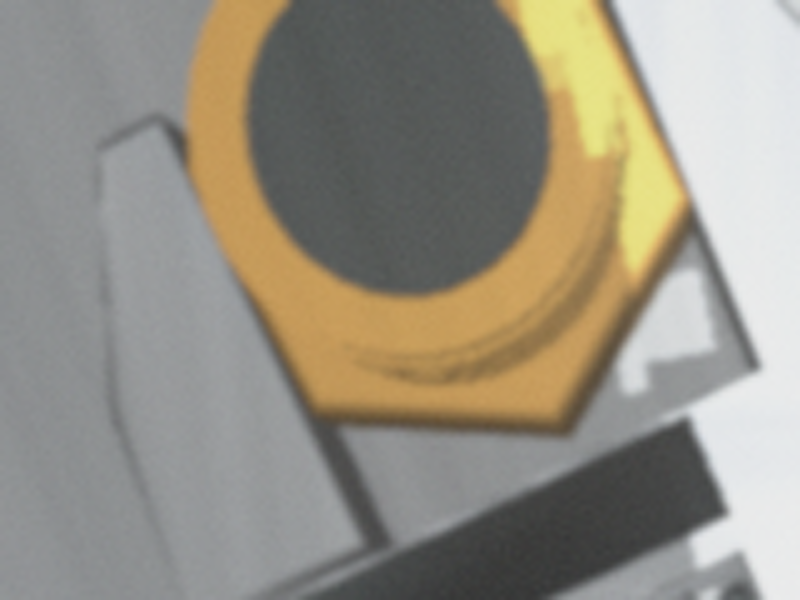

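```bash
python3 -c "
from h import *
f=np.load('w25.npy',allow_pickle=True).item()
P=lambda p:ray(f,(140+p[0]/5-.4,p[1]/5-.4),.059)[:2]
for a,b in [((315,407),(565,420)),((565,420),(688,195)),((688,195),(608,0)),((315,407),(245,285))]:
    d=P(b)-P(a);print(round(np.degrees(np.arctan2(d[1],d[0]))%60,2))
"
```

```text
13.59
15.28
10.64
15.09
```

Emit:
drive_tool([
  {"x": 0,"y": -0.271,"z": 0.039,"ax": 0.8,"ay": 0,"az": 0},
  {"x": 0,"y": -0.543,"z": 0.058,"ax": 1.6,"ay": 0,"az": 0},
  {"x": 0,"y": -0.817,"z": 0.059,"ax": 2.4,"ay": 0,"az": 0},
  {"x": 0,"y": -0.817,"z": 0.059,"ax": 2.4,"ay": 0,"az": 0},
  {"x": 0,"y": -0.817,"z": 0.059,"ax": 2.4,"ay": 0,"az": 0},
])

```text
time: 19.47
tool_pos: [0.5239, 0.0509, 0.0515]
tool_rot: [0.156, -0.689, 0.156, 0.691]
contact_force: [-6.2, 1.7, 4.0]
gripper_width: 0.257
```

```bash
python3 -c "
from h import *
s=sensors.state();print(psi(),s['tool_pos'],s['contact_force'],s['ft_torque'],s['gripper_width'])
f=cams.grab_frame('wrist');np.save('w26.npy',f,allow_pickle=True);cv2.imwrite('pics/w26.png',f['img']);cv2.imwrite('pics/w26z.png',cv2.resize(f['img'][0:120,140:300],(800,600),interpolation=cv2.INTER_CUBIC))
f=cams.grab_frame('top');cv2.imwrite('pics/t26.png',cv2.resize(f['img'][100:250,190:340],(600,600),interpolation=cv2.INTER_CUBIC))
"
```

```text
-115.50481222947519 [0.52388449 0.05094675 0.05153168] [-6.17464683  1.69030588  3.97431369] [0.15404467 1.11168896 0.2106575 ] 0.25706004706591057
```

View pics/w26z.png

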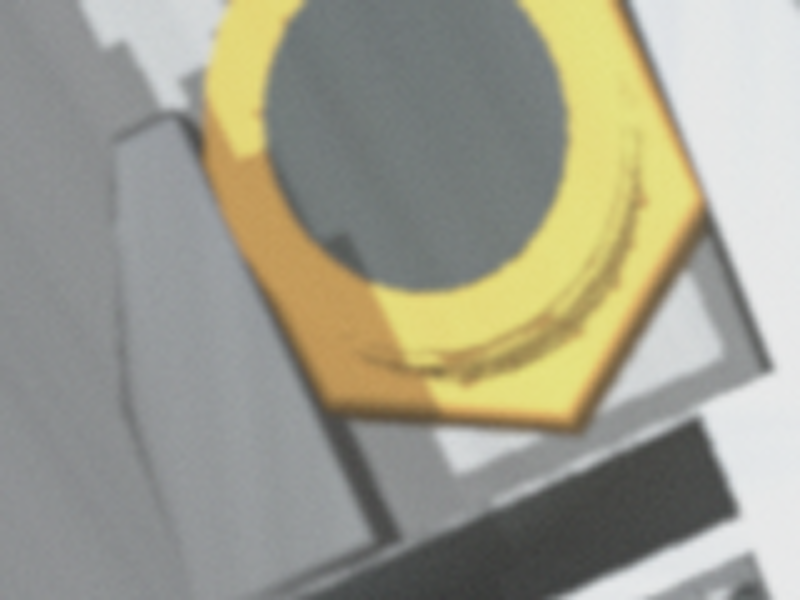

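View pics/t26.png

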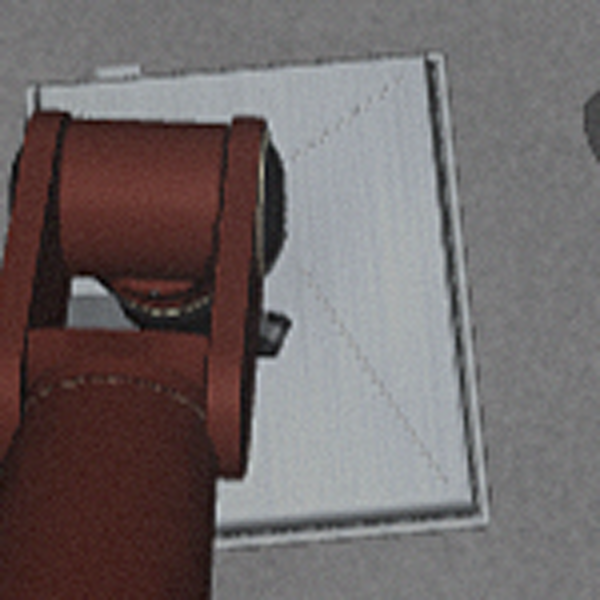

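```bash
python3 -c "
from h import *
f=np.load('w26.npy',allow_pickle=True).item()
P=lambda p:ray(f,(140+p[0]/5-.4,p[1]/5-.4),.059)[:2]
for a,b in [((330,403),(575,418)),((575,418),(703,200)),((703,200),(620,10)),((330,403),(260,275)),((385,540),(180,120)),((770,370),(712,225))]:
    d=P(b)-P(a);print(round((np.degrees(np.arctan2(d[1],d[0]))+30)%60-30,2))
"
```

```text
1.22
1.69
0.24
2.08
-0.91
-1.68
```

Emit:
drive_tool([
  {"x": 0,"y": -0.135,"z": 0.022,"ax": 0.4,"ay": 0,"az": 0},
  {"x": 0,"y": -0.3,"z": 0.042,"ax": 0.88,"ay": 0,"az": 0},
  {"x": 0,"y": -0.3,"z": 0.042,"ax": 0.88,"ay": 0,"az": 0},
  {"x": 0,"y": -0.3,"z": 0.042,"ax": 0.88,"ay": 0,"az": 0},
])

```text
time: 19.9
tool_pos: [0.5261, 0.0578, 0.0515]
tool_rot: [0.182, -0.682, 0.183, 0.684]
contact_force: [-6.8, 0.3, 5.6]
gripper_width: 0.26
```

```bash
python3 -c "
from h import *
s=sensors.state();print(psi(),s['tool_pos'],s['contact_force'],s['ft_torque'],s['gripper_width'])
f=cams.grab_frame('wrist');np.save('w27.npy',f,allow_pickle=True);cv2.imwrite('pics/w27z.png',cv2.resize(f['img'][0:120,140:300],(800,600),interpolation=cv2.INTER_CUBIC))
"
```

```text
-119.88085862343152 [0.52605126 0.05776432 0.05153313] [-6.83902505  0.32865239  5.58648742] [-0.02012651  1.12972849  0.35403595] 0.25998447748709136
```

View pics/w27z.png

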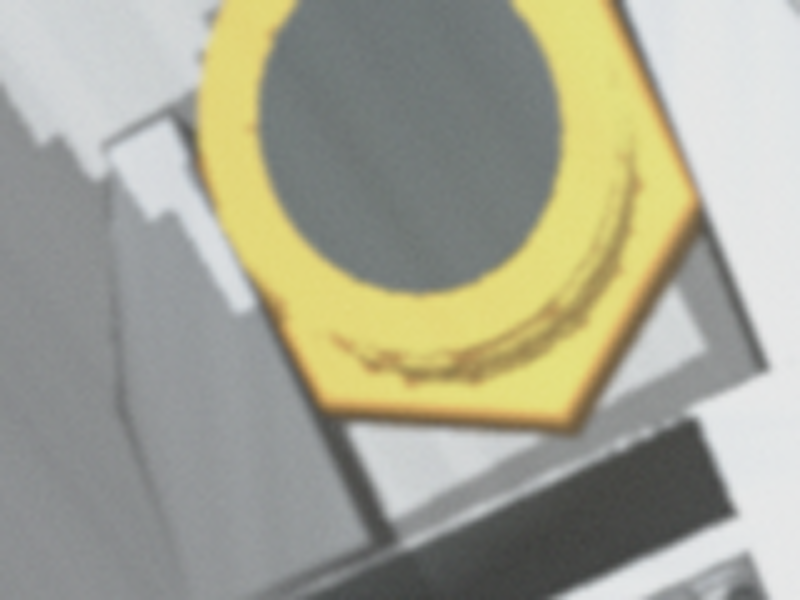

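Emit:
drive_tool([
  {"x": 0,"y": 0,"z": 0,"ax": 0,"ay": 0,"az": 0},
  {"x": 0,"y": 0,"z": 0,"ax": 0,"ay": 0,"az": 0},
  {"x": 0,"y": 0,"z": 0,"ax": 0,"ay": 0,"az": 0},
  {"x": -0.8,"y": 0,"z": 0,"ax": 0,"ay": 0,"az": 0},
  {"x": -1.6,"y": 0,"z": 0,"ax": 0,"ay": 0,"az": 0},
], hand=0.55)

```text
time: 20.37
tool_pos: [0.526, 0.0578, 0.0901]
tool_rot: [0.183, -0.682, 0.183, 0.684]
contact_force: [0.2, -0.0, 0.2]
gripper_width: 0.55
```

Emit:
drive_tool([
  {"x": -0.6,"y": 0,"z": 0,"ax": 0,"ay": 0,"az": 0},
  {"x": -1,"y": 0,"z": -0.3,"ax": 0,"ay": 0,"az": 0},
  {"x": -1,"y": 0,"z": -0.5,"ax": 0,"ay": 0,"az": 0},
  {"x": -1,"y": 0,"z": -0.5,"ax": 0,"ay": 0,"az": 0},
  {"x": -1,"y": 0,"z": -0.5,"ax": 0,"ay": 0,"az": 0},
])

```text
time: 20.78
tool_pos: [0.5375, 0.0513, 0.1148]
tool_rot: [0.183, -0.682, 0.183, 0.683]
contact_force: [-0.7, 0.6, 0.4]
gripper_width: 0.549
```

```bash
python3 look.py w28;  python3 -c "
from h import *
f=np.load('w28.npy',allow_pickle=True).item();cv2.imwrite('pics/w28f.png',f['img'])"
```

```text
-120.05028029211692 [0.53748468 0.05131457 0.11479168] [-0.7452767   0.60415538  0.39731235]
along m 16.04714776301413 left 86.80645220655661 Fm 0.08911693521844291 FL 0.955248274242445
crop 146 15
```

View pics/w28.png

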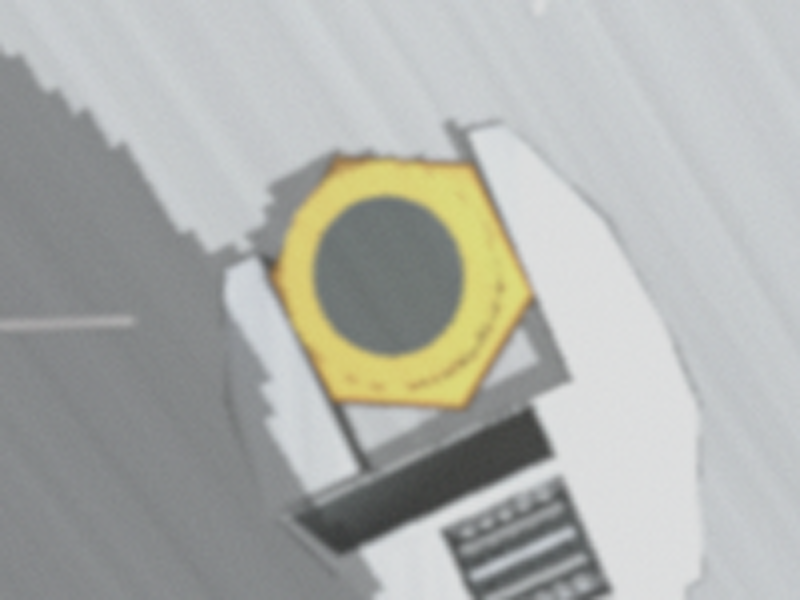

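View pics/w28f.png

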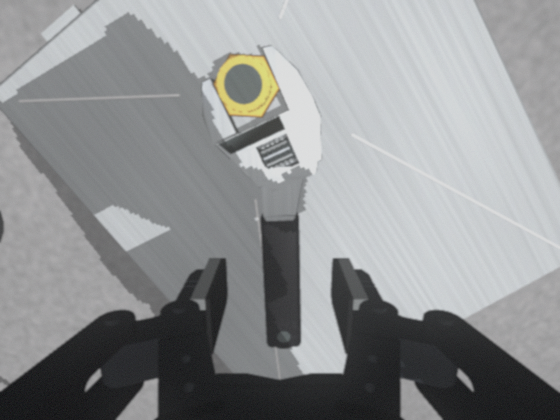

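```bash
python3 - <<'E'
from jaws import *
f=np.load('w28.npy',allow_pickle=True).item()
c=[(337,157),(474,165),(533,298),(465,406),(338,400),(275,272)]
ana(f,[(470,140),(570,380)],[(260,262),(362,468)],c,.059,146,15,4)
N=np.array([ray(f,(146+u/4-.375,15+v/4-.375),.059)[:2] for u,v in c])
print([round((np.degrees(np.arctan2(*(q-N.mean(0))[::-1]))+30)%60-30,1) for q in N],[round((np.degrees(np.arctan2(*(N[(i+1)%6]-N[i])[::-1]))+30)%60-30,1) for i in range(6)])
E
```

```text
mouth dir -6.1926894760863025 mov dir -4.804613805915703 gap 0.03208584461747969 0.031361070024415995
nut [0.61884969 0.02465347] [17.94950596 17.7689368  17.53733801 17.71308017 17.73471355 17.38628461] corner ang -3.598705980656073
nut left of fixed face 0.015645171632423988 nut behind fixed tip 0.01268740073834505
[np.float64(-2.2), np.float64(-3.0), np.float64(-5.5), np.float64(-3.0), np.float64(-2.4), np.float64(-5.5)] [np.float64(-3.1), np.float64(-4.9), np.float64(-3.7), np.float64(-2.6), np.float64(-4.9), np.float64(-2.2)]
```

```bash
python3 - <<'E'
from h import *
from plant import workorder
f=cams.grab_frame('scene');cv2.imwrite('pics/s29.png',f['img'])
E
```

```text
(no output)
```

View pics/s29.png

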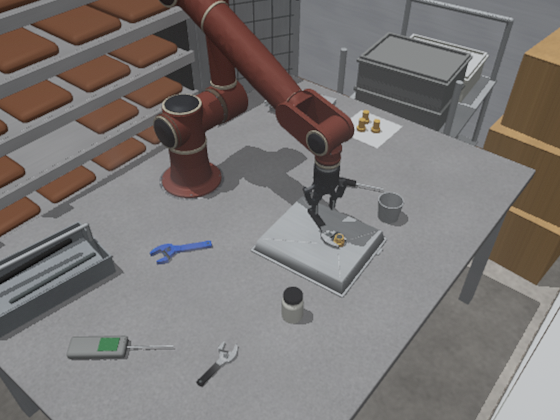

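The scene view shows the wrench flat on the tray around the nut (about 335,238). The jar, cup, screwdriver and decoys are where they were, and the gripper is clear. I'm handing in.

```bash
python3 -c "
from plant import workorder
print(workorder.job_done())"
```

```text
the job is handed in; nothing more can be done
None
```

The nut is tightened by one flat, and the wrench is lying flat on the tray with its jaws still around it. I handed the job in at about 21 s with the gripper open and clear of everything.

**What I did:** I laid the larger black-gripped wrench over the nut and rolled the worm until the drag force stalled at about 18 N. I then turned the wrench clockwise by its handle in one continuous pull and let go.

**Last checks:**
- **Nut angle:** the flats measured −3.6°, against −3° to −4° at the start. That is 60° of turn, give or take about 1°.
- **Jaw gap:** the camera read 31.4 to 32.1 mm.
- **Other things on the bench:** they look untouched in the last scene picture.

**What was not clean:**
- **Nut turned back slightly:** while the jaws were closing, the wrench sat about 4° askew. By the flat edges the nut was pushed back about 2°, though its corners showed less than 1°. The final angle is measured from where the nut was first found.
- **Small slack in the fit:** at the end the wrench stood about 2° ahead of the nut. That suggests a few tenths of a millimetre of slack, so the true gap may be nearer 32.5 mm than the camera reading.
- **Hard press on the worm:** one landing reached about 30 N through the fingertips, well over the roughly 8 N needed.

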